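# Reload the tube fixture, slide it home and lock it

### The job

Reload the tube fixture, which stands empty and locked: turn the black captive screw-knob anticlockwise until it springs up, pull the carriage back past its detent all the way to its loading end, and there load every small square tube offcut that lies in the open on the table behind the fixture (not the stock in the back corners) into the nests, one lying flat between the pins of each nest. Then push the carriage until the detent clicks in and it is fully home, and lock it: push the knob down to start it and turn it clockwise as far as it goes. Leave the bigger tube and everything else on the table where it is.

Things in the scene. Friction and masses are not known exactly. Their poses are not given: they have to be found in the camera images.
- tube_a_mid (a point): dark blue-grey square steel tube offcut, 30 x 80 x 30 mm, 0.15 kg, solid to the touch; this point is its centre, its y axis runs along the 80 mm length, z is up as it lies (centre 15 mm above what it rests on). It starts on the bare table behind the fixture. Two to four of the four offcuts (a to d, all alike) are there; an absent one reads None.
- tube_b_mid (a point): dark blue-grey square steel tube offcut, 30 x 80 x 30 mm, 0.15 kg, solid to the touch; this point is its centre, its y axis runs along the 80 mm length, z is up as it lies (centre 15 mm above what it rests on). It starts on the bare table behind the fixture. Two to four of the four offcuts (a to d, all alike) are there; an absent one reads None.
- tube_c_mid (a point): dark blue-grey square steel tube offcut, 30 x 80 x 30 mm, 0.15 kg, solid to the touch; this point is its centre, its y axis runs along the 80 mm length, z is up as it lies (centre 15 mm above what it rests on). It starts on the bare table behind the fixture. Two to four of the four offcuts (a to d, all alike) are there; an absent one reads None.
- tube_d_mid (a point): dark blue-grey square steel tube offcut, 30 x 80 x 30 mm, 0.15 kg, solid to the touch; this point is its centre, its y axis runs along the 80 mm length, z is up as it lies (centre 15 mm above what it rests on). It starts on the bare table behind the fixture. Two to four of the four offcuts (a to d, all alike) are there; an absent one reads None.
- nest_1 (a point): one of four equal nests in a row on the sliding carriage; any tube fits any nest. The point is where a seated tube's centre lies (15 mm above the deck; the deck is 34 mm above the table); x axis = direction of the tube's length (either way round), y axis = slide direction towards home and the lock block, z up. Moves with the carriage. Nearest the push plate.
- nest_2 (a point): one of four equal nests in a row on the sliding carriage; any tube fits any nest. The point is where a seated tube's centre lies (15 mm above the deck; the deck is 34 mm above the table); x axis = direction of the tube's length (either way round), y axis = slide direction towards home and the lock block, z up. Moves with the carriage. Pitch 56 mm from nest_1 to nest_4.
- nest_3 (a point): one of four equal nests in a row on the sliding carriage; any tube fits any nest. The point is where a seated tube's centre lies (15 mm above the deck; the deck is 34 mm above the table); x axis = direction of the tube's length (either way round), y axis = slide direction towards home and the lock block, z up. Moves with the carriage. See nest_4 for its pins.
- nest_4 (a point): last nest, nearest the lock block (axes and point as nest_1). Every nest is bounded, with 2.5 mm clearance all round, by six round-topped 8 mm dowel pins 15 mm tall above the deck: two along each long side, at x = +30 and -30 mm from the middle, and one at each end; so the middle 50 mm of the long sides is free for fingers down to the deck.
- push_handle (a point): centre of the top of the red upright push plate on the tail of the carriage (the end away from the lock block), 44 mm wide along the nests' x, 12 mm thick along y, its top 86 mm above the table, standing 52 mm up from the deck. Axes as the nests'. Moves with the carriage.
- carriage (a joint): travel of the aluminium carriage (100 x 254 mm deck) along its bed, m: 0 = loading end, 0.050 = home at the stop by the lock block, where it starts. It drags with about 3 N; a sprung detent roller holds it at home and must be passed both ways (about 10 N in all; crest at about 0.040, felt from 0.030); short of the crest it is not held.
- knob_top (a point): centre of the top face of the round black knob (36 mm diameter, 28 mm tall, axis vertical) of the captive lock screw on the blue lock block; 100 mm above the table when up, 92 when locked. The collar under it is 59 mm above the table; the block is 64 x 60 mm. z up; moves down as the knob is pressed and turns with it.
- lock_press (a joint): how far the knob is pressed down, m: 0 up (where its spring of 6 to 9 N returns it when unscrewed), 0.010 fully down; about 0.008 when locked, as at the start. Its pin passes into the carriage's hole only when the carriage is home (pushed elsewhere it stops after about 1 mm) and holds the carriage while it is down.
- lock_turn (a joint): turn of the knob, rad, grows clockwise seen from above: 0 = fully anticlockwise stop, 1.4 = clockwise stop; starts at 1.2 to 1.4. Unscrewed to below about 0.1 the knob springs up. Once up, it turns past about 0.15 only while pressed down at least 6 mm; then the thread has caught, and it stays down by itself.
- lock_axis (a point): point on the knob's axis on top of the blue lock block, 54 mm above the table; fixed to the bed (415 x 130 mm steel plate, 12 mm thick, lying on the table, fixed).
- big_tube: bigger square tube offcut, 40 x 110 x 40 mm, lying to the left: too big for the nests, leave it alone. Origin at the centre of its underside.
- coupon: flat welded practice plate, 100 x 150 x 8 mm, at the right: leave it alone. Origin at the centre of its underside.
- pliers: pliers with yellow handles, 177 mm long, at the front right: leave them alone. Origin at the centre of its underside.
- stop_disc: dark eccentric disc, 60 mm diameter, 12 mm thick, at the back: leave it alone. Origin at the centre of its underside.
There are look-alikes about, which are no part of the job. Leave any purple or turquoise look-alike of the part that bears tube_d_mid alone.

How it is judged (in metres and radians):
On the way, in this order (a step that is already met when the one before it is completed fails the run):
1. the knob unscrewed and up, and the carriage back at its loading end (travel under 20 mm) (value of joint lock_press below 0.003 m and value of joint carriage below 0.02 m), for 0.2 s.
2. every tube offcut present seated in a nest, with the carriage still at its loading end (travel under 30 mm) (((distance between tube_a_mid and nest_1 below 0.008 m and angle between the y axis of tube_a_mid and the x axis of nest_1, either way round below 0.12 rad) or (distance between tube_a_mid and nest_2 below 0.008 m and angle between the y axis of tube_a_mid and the x axis of nest_2, either way round below 0.12 rad) or (distance between tube_a_mid and nest_3 below 0.008 m and angle between the y axis of tube_a_mid and the x axis of nest_3, either way round below 0.12 rad) or (distance between tube_a_mid and nest_4 below 0.008 m and angle between the y axis of tube_a_mid and the x axis of nest_4, either way round below 0.12 rad)) and ((distance between tube_b_mid and nest_1 below 0.008 m and angle between the y axis of tube_b_mid and the x axis of nest_1, either way round below 0.12 rad) or (distance between tube_b_mid and nest_2 below 0.008 m and angle between the y axis of tube_b_mid and the x axis of nest_2, either way round below 0.12 rad) or (distance between tube_b_mid and nest_3 below 0.008 m and angle between the y axis of tube_b_mid and the x axis of nest_3, either way round below 0.12 rad) or (distance between tube_b_mid and nest_4 below 0.008 m and angle between the y axis of tube_b_mid and the x axis of nest_4, either way round below 0.12 rad)) and ((distance between tube_c_mid and nest_1 below 0.008 m and angle between the y axis of tube_c_mid and the x axis of nest_1, either way round below 0.12 rad) or (distance between tube_c_mid and nest_2 below 0.008 m and angle between the y axis of tube_c_mid and the x axis of nest_2, either way round below 0.12 rad) or (distance between tube_c_mid and nest_3 below 0.008 m and angle between the y axis of tube_c_mid and the x axis of nest_3, either way round below 0.12 rad) or (distance between tube_c_mid and nest_4 below 0.008 m and angle between the y axis of tube_c_mid and the x axis of nest_4, either way round below 0.12 rad)) and ((distance between tube_d_mid and nest_1 below 0.008 m and angle between the y axis of tube_d_mid and the x axis of nest_1, either way round below 0.12 rad) or (distance between tube_d_mid and nest_2 below 0.008 m and angle between the y axis of tube_d_mid and the x axis of nest_2, either way round below 0.12 rad) or (distance between tube_d_mid and nest_3 below 0.008 m and angle between the y axis of tube_d_mid and the x axis of nest_3, either way round below 0.12 rad) or (distance between tube_d_mid and nest_4 below 0.008 m and angle between the y axis of tube_d_mid and the x axis of nest_4, either way round below 0.12 rad)) and value of joint carriage below 0.03 m), for 0.2 s.
3. the carriage pushed home, held by the detent (value of joint carriage above 0.046 m), for 0.2 s.
4. the knob pressed down and turned clockwise until the screw holds (value of joint lock_turn above 1.1 rad and value of joint lock_press above 0.006 m), for 0.2 s.
At the end, for the whole second after the job is handed in: Every tube offcut present lies in a nest (centre within 8 mm of the nest's point, length within 0.12 rad of the nest's x axis), the carriage is home (travel above 46 mm), the knob is turned at least 1.1 rad and stays down at least 6 mm; all released (all of step 4 and ((distance between tube_a_mid and nest_1 below 0.008 m and angle between the y axis of tube_a_mid and the x axis of nest_1, either way round below 0.12 rad) or (distance between tube_a_mid and nest_2 below 0.008 m and angle between the y axis of tube_a_mid and the x axis of nest_2, either way round below 0.12 rad) or (distance between tube_a_mid and nest_3 below 0.008 m and angle between the y axis of tube_a_mid and the x axis of nest_3, either way round below 0.12 rad) or (distance between tube_a_mid and nest_4 below 0.008 m and angle between the y axis of tube_a_mid and the x axis of nest_4, either way round below 0.12 rad)) and ((distance between tube_b_mid and nest_1 below 0.008 m and angle between the y axis of tube_b_mid and the x axis of nest_1, either way round below 0.12 rad) or (distance between tube_b_mid and nest_2 below 0.008 m and angle between the y axis of tube_b_mid and the x axis of nest_2, either way round below 0.12 rad) or (distance between tube_b_mid and nest_3 below 0.008 m and angle between the y axis of tube_b_mid and the x axis of nest_3, either way round below 0.12 rad) or (distance between tube_b_mid and nest_4 below 0.008 m and angle between the y axis of tube_b_mid and the x axis of nest_4, either way round below 0.12 rad)) and ((distance between tube_c_mid and nest_1 below 0.008 m and angle between the y axis of tube_c_mid and the x axis of nest_1, either way round below 0.12 rad) or (distance between tube_c_mid and nest_2 below 0.008 m and angle between the y axis of tube_c_mid and the x axis of nest_2, either way round below 0.12 rad) or (distance between tube_c_mid and nest_3 below 0.008 m and angle between the y axis of tube_c_mid and the x axis of nest_3, either way round below 0.12 rad) or (distance between tube_c_mid and nest_4 below 0.008 m and angle between the y axis of tube_c_mid and the x axis of nest_4, either way round below 0.12 rad)) and ((distance between tube_d_mid and nest_1 below 0.008 m and angle between the y axis of tube_d_mid and the x axis of nest_1, either way round below 0.12 rad) or (distance between tube_d_mid and nest_2 below 0.008 m and angle between the y axis of tube_d_mid and the x axis of nest_2, either way round below 0.12 rad) or (distance between tube_d_mid and nest_3 below 0.008 m and angle between the y axis of tube_d_mid and the x axis of nest_3, either way round below 0.12 rad) or (distance between tube_d_mid and nest_4 below 0.008 m and angle between the y axis of tube_d_mid and the x axis of nest_4, either way round below 0.12 rad)) and value of joint carriage above 0.046 m); the robot touches nothing.
It fails at once if the big tube moved more than 30 mm (distance of big_tube from where it was at the start of the episode above 0.03 m).
It fails at once if the coupon moved more than 30 mm (distance of coupon from where it was at the start of the episode above 0.03 m).
It fails at once if the pliers moved more than 30 mm (distance of pliers from where it was at the start of the episode above 0.03 m).
It fails at once if the stop disc moved more than 30 mm (distance of stop_disc from where it was at the start of the episode above 0.03 m).
Of tube_a, tube_b, tube_c, tube_d only 2 to 4 are there at a start; the rules pass over those that are not, and their reading is None.
At some moment in a run one of tube_a, tube_b, tube_c, tube_d may be knocked a few centimetres aside while the robot is not near it.
Once in a run the grip may slacken for a moment while it holds something.
It also fails if it takes over 210 s, if anything falls off the work surface, if the arm or the gripper's body presses on something with over 40 N, if the wrist force passes 120 N, or if a joint passes its speed limit or range.

### The arm

A 6-joint arm with a two-finger parallel gripper is mounted at the origin on a cart in front of the work surface, level with it; the furniture and walls round the work are solid. World frame = base frame: x ahead of the robot, y to its left, z up, the work surface at z = 0. Lengths are in mm, angles in rad, forces in N, time in s.
With the tool pointing down it reaches from about 275 to 750 mm from the base axis. Payload 10.2 kg.
Tool frame: the origin (TCP) lies midway between the tips of the shut fingers; the grasp point (between the pads) lies 19 mm behind it; z points along the fingers, y is the direction in which the jaws open and shut (so a half turn about z gives the same grasp; the last joint's range is limited). The gripper opens to 85 mm and grips with 20 to 120 N. Pads are 22 mm wide; open, the fingers measure 114 mm over their backs; the gripper's body (76 mm by 85 mm) begins 54 mm behind the grasp point. The pads swing forward as they close: fully open they stand 13 mm farther back than shut.
Start: joints at [-1.404, 0.313, 1.498, -0, 1.331, -0.223], TCP at [199.49, -485.628, 201.494] pointing down, gripper open.
Joint ranges: [-2.94, 2.94], [-0.97, 2.17], [0.19, 2.56], [-1.23, 4.37], [0.02, 3.11], [-2.88, 2.88]. Speed limits (rad/s): [2.39, 2.39, 3.01, 3.14, 3.14, 3.14].

### API

Orientations are given as a unit quaternion [w, x, y, z].
In Python, from rig import sense, optics, ctrl gives the robot as it stands.
- The arm moves only by the tool play_rows, never from a script. Its argument "plan" is a list of rows, each a list of 7 numbers: the shift along the world's x, y, z in mm, then the turn, a rotation vector about the world's x, y, z in rad, then the opening, from -1 (shut) to 1 (fully open), so that 0 is half open. A call has 1 to 5 rows; each row shifts and turns the pose as measured when the row begins; what a row does not reach is not made up. A row lasts 1/12 s, in which the tool goes at most 41.7 mm and 7.16 degrees, less where a joint would pass 70% of its speed; a pose out of reach is approached as far as the arm can. A call is refused whole if a number of a shift passes 41.7 or a number of a turn 0.125, either way. A call with a gripper value outside its range is refused whole. The fingers move at their own pace and stop on an object; "grip_force" is the grip in N (left out, the last holds). Time passes only in rows, so rows that do not move let the fingers close. It gives the time, the measured TCP pose, the force and the opening at its end, in the units of the state.
- sense(): the state, without advancing time (a new reading comes with each control period).
- optics.capture(name): name is "side" or "top" or "wrist"; returns a dict with "img" (420x560x3 uint8, blue, green, red), "fx", "fy", "cx", "cy" (pixels), "world_to_cam" (4x4, takes a point from world to camera coordinates). Camera axes: x right, y up, looking along -z (the intrinsics and any distortion apply to the point x, -y, -z); pixel columns grow to the right and rows downward; lengths in mm; the calibration is good to about 2 mm. A picture is of the moment at which its call begins. There is no depth.
- ctrl.finish_job(): hands the job in, once; it reports no verdict.
The state is a dict: "time_s": time; "joints": joint angles; "dq": joint speeds; "tau": joint torques, N m; "eef_pos": TCP position; "ee_rot": TCP orientation; "force": force on the tool from outside, world axes, zero at the start; "wrist_torque": the same for the moment, N m; "grip_width": opening from 0.0 (shut) to 1.0 (fully open).
Only numpy, scipy, OpenCV 4.12 (cv2) and the standard library are available. Lean on these libraries where they do the work, as an engineer would, in place of code of your own. Each camera call takes 0.05 s, during which the arm holds its last target. There are 200 camera calls.

## Working session

There is one attempt and no reset: what is moved stays moved. The work goes in short steps, Python scripts to look and compute and a tool call to move; the robot and the scene stay as the last step left them, time stands still between calls to the robot, and variables do not carry over. Pictures are saved under pics/ and viewed, about 12 in all and at most 16, crops included, and the job is handed in when it is done.

Besides the shell and the picture viewer there is one more tool, called after "Request:" by a JSON object that holds its "name" and its "arguments", one argument or row to a line. play_rows: Moves the arm, as the interface text tells. Its arguments: {"type":"object","properties":{"plan":{"type":"array"},"grip_force":{"type":"number"}},"required":["plan"]}

```bash
mkdir -p pics; ls
cat > h.py <<'E'
import numpy as np, cv2
from rig import sense, optics, ctrl
def cap(n):
    c=optics.capture(n); return c
def ray(c,u,v):
    M=np.array(c["world_to_cam"]); R=M[:3,:3]; t=M[:3,3]
    d=R.T@np.array([(u-c["cx"])/c["fx"],-(v-c["cy"])/c["fy"],-1.0]); return -R.T@t,d
def onz(c,u,v,z):
    o,d=ray(c,u,v); return o+d*(z-o[2])/d[2]
def proj(c,p):
    M=np.array(c["world_to_cam"]); q=M[:3,:3]@np.array(p)+M[:3,3]
    return c["cx"]+c["fx"]*q[0]/-q[2], c["cy"]+c["fy"]*(-q[1])/-q[2]
E
python3 - <<'E'
from h import *
import pickle
for n in("top","side"):
    c=cap(n); print({k:v for k,v in c.items() if k!="img"})
    cv2.imwrite(f"pics/{n}0.png",c["img"]); pickle.dump(c,open(f"{n}0.pkl","wb"))
print(sense())
E
```

```text
pics
{'fx': 458.8643439667842, 'fy': 458.8643439667842, 'cx': 276.28822779128916, 'cy': 202.06986184357987, 'world_to_cam': array([[ 2.63847103e-02, -9.99614827e-01, -8.60488541e-03,
        -1.47996659e+01],
       [ 9.90218982e-01,  2.49550428e-02,  1.37272042e-01,
        -5.42406477e+02],
       [-1.37004433e-01, -1.21426039e-02,  9.90496008e-01,
        -1.20866376e+03],
       [ 0.00000000e+00,  0.00000000e+00,  0.00000000e+00,
         1.00000000e+00]])}
{'fx': 527.0432593669295, 'fy': 527.0432593669295, 'cx': 270.0886953455349, 'cy': 209.40404155071099, 'world_to_cam': array([[-8.91247881e-01, -4.53017715e-01,  2.12641715e-02,
         4.74980665e+02],
       [ 1.95892154e-01, -3.42254916e-01,  9.18960193e-01,
        -1.98995019e+02],
       [-4.09027479e-01,  8.23186809e-01,  3.93776585e-01,
        -1.21127888e+03],
       [ 0.00000000e+00,  0.00000000e+00,  0.00000000e+00,
         1.00000000e+00]])}
{'time_s': 0.1, 'joints': array([-1.40438240e+00,  3.13403388e-01,  1.49835032e+00, -9.31104040e-06,
        1.33098090e+00, -2.23371484e-01]), 'dq': array([ 0.00049743,  0.00010272, -0.00191285, -0.00214039, -0.0003483 ,
        0.00039377]), 'tau': array([ 2.27270197e-03, -4.12896144e+01, -2.60143751e+01, -1.98868033e-04,
        3.01593056e-03,  1.59319410e-05]), 'eef_pos': array([ 199.45163568, -485.36265   ,  200.99159719]), 'ee_rot': array([-5.70878790e-04,  9.81068079e-01,  1.93662331e-01,  1.17388362e-05]), 'force': array([-0.2518047 ,  0.51324201,  0.20941944]), 'wrist_torque': array([ 0.05289639, -0.01009795,  0.0235575 ]), 'grip_width': 0.9988690761520508}
```

View pics/top0.png

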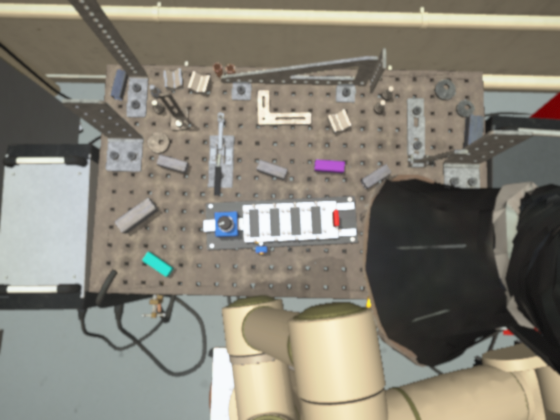

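View pics/side0.png

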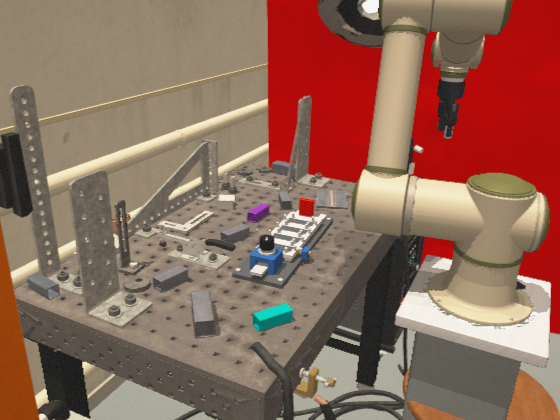

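The top view shows three offcuts at about (172,164), (271,169) and (376,176). The knob is at (226,224) and the red plate at (337,218). Next I'll enlarge this and segment it.

Run:
```python
from h import *
import pickle
c=pickle.load(open("top0.pkl","rb")); im=c["img"]
cv2.imwrite("pics/crop1.png",cv2.resize(im[140:260,145:410],None,fx=3,fy=3,interpolation=cv2.INTER_CUBIC))
hsv=cv2.cvtColor(im,cv2.COLOR_BGR2HSV)
for p in [(172,164),(271,169),(376,176),(136,215),(226,224),(337,218),(225,232)]: print(p,im[p[1],p[0]],hsv[p[1],p[0]])
def rect(m,z,name):
    n,l,s,ce=cv2.connectedComponentsWithStats(m.astype(np.uint8))
    for i in range(1,n):
        if s[i,4]>60:
            pts=np.argwhere(l==i)[:,::-1].astype(np.float32)
            r=cv2.minAreaRect(pts)
            b=np.array([onz(c,u,v,z)[:2] for u,v in cv2.boxPoints(r)])
            e=b[1]-b[0],b[2]-b[1]; L=[np.linalg.norm(x) for x in e]; k=np.argmax(L); 
            print(name,s[i,4],np.round(ce[i]),"ctr",b.mean(0).round(1),"dims",np.round(L),"ang",round(np.degrees(np.arctan2(e[k][1],e[k][0]))%180,1))
red=((hsv[...,0]<8)|(hsv[...,0]>172))&(hsv[...,1]>150); red[:, 420:]=0
rect(red,86,"red")
blue=(hsv[...,0]>100)&(hsv[...,0]<125)&(hsv[...,1]>150)
rect(blue,54,"blue")
```

```text
(172, 164) [173 172 175] [170   4 175]
(271, 169) [172 169 172] [150   4 172]
(376, 176) [157 156 157] [150   2 157]
(136, 215) [172 179 185] [ 16  18 185]
(226, 224) [ 98 101 104] [ 15  15 104]
(337, 218) [ 62  69 242] [  1 190 242]
(225, 232) [197 142 108] [109 115 197]
red 67 [336. 218.] ctr [ 498.1 -157.3] dims [10. 36.] ang 0.5
blue 75 [227. 215.] ctr [498.1 132.6] dims [26. 54.] ang 82.0
blue 83 [226. 233.] ctr [457.7 130.6] dims [54. 19.] ang 97.8
```

View pics/crop1.png

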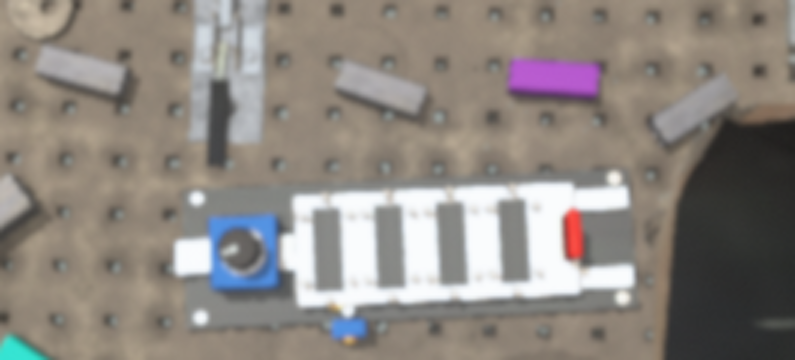

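Run:
```python
from h import *
import pickle
c=pickle.load(open("top0.pkl","rb"))
def P(u,v,z): return onz(c,145+(u+.5)/3-.5,140+(v+.5)/3-.5,z)[:2]
for n,u,v,z in [("s1",197,198,14),("s2",614,177,14),("s3",622,298,14),("s4",200,317,14),("knob",241,250,92),("red",573,234,86),("n4",328,250,34),("n1",514,240,34),
 ("t1",83,71,30),("t2",381,88,30),("t3",693,109,30)]: print(n,P(u,v,z).round(1))
for n,a,b in [("t1",(40,58),(127,83)),("t2",(340,75),(422,102)),("t3",(655,132),(732,87)),("fix",(200,257),(618,238))]:
    d=P(*b,30)-P(*a,30); print(n,np.linalg.norm(d).round(1),np.degrees(np.arctan2(d[1],d[0])).round(1))
```

```text
s1 [531.2 181.7]
s2 [ 560.4 -202.2]
s3 [ 449.2 -210. ]
s4 [422.  173.9]
knob [477.2 129.4]
red [ 498.9 -156.4]
n4 [484.4  58. ]
n1 [ 497.7 -109.5]
t1 [644.6 290. ]
t2 [635.4  14.5]
t3 [ 622.8 -271.8]
t1 84.6 -104.8
t2 79.6 -107.1
t3 83.0 -58.2
fix 378.7 -85.9
```

Request:
{"name": "play_rows", "arguments": {
  "plan": [
    [10, 24, 8, 0, 0, 0, 1],
    [16.5, 37, 4, 0, 0, 0, 1],
    [16.5, 37, 4, 0, 0, 0, 1],
    [16.5, 37, 4, 0, 0, 0, 1],
    [16.5, 37, 4, 0, 0, 0, 1]
  ]
}}

```text
time_s: 0.52
eef_pos: [273.4, -311.1, 221.6]
ee_rot: [-0.004, 0.982, 0.189, -0.001]
force: [0.5, -0.6, 0.4]
grip_width: 0.998
```

Request:
{"name": "play_rows", "arguments": {
  "plan": [
    [16.5, 37, 4, 0, 0, 0, 1],
    [16.5, 37, 2, 0, 0, 0, 1],
    [16.5, 37, 2, 0, 0, 0, 1],
    [16.5, 37, 2, 0, 0, 0, 1],
    [16.5, 37, 2, 0, 0, 0, 1]
  ]
}}

```text
time_s: 0.93
eef_pos: [355.1, -119.8, 233.7]
ee_rot: [-0.004, 0.982, 0.187, -0.0]
force: [1.5, -0.7, 0.2]
grip_width: 1.002
```

Request:
{"name": "play_rows", "arguments": {
  "plan": [
    [16.5, 37, 2, 0, 0, -0.08, 1],
    [16.5, 37, 0, 0, 0, -0.08, 1],
    [16.5, 37, 0, 0, 0, -0.08, 1],
    [16.5, 37, 0, 0, 0, -0.08, 1],
    [0, 0, 0, 0, 0, 0, 1]
  ]
}}

```text
time_s: 1.35
eef_pos: [418.9, 31.6, 235.9]
ee_rot: [-0.004, 1.0, 0.031, 0.001]
force: [-0.3, 0.1, -0.3]
grip_width: 1.0
```

Run:
```python
from h import *
import pickle
s=sense(); print(s["time_s"],s["eef_pos"].round(1),s["ee_rot"].round(3),s["force"].round(1))
a=[cap("wrist"),cap("top")]; pickle.dump(a,open("a1.pkl","wb"))
print(np.array(a[0]["world_to_cam"]).round(3),a[0]["fx"])
cv2.imwrite("pics/a1.png",np.hstack([x["img"] for x in a])[:, :] if 0 else a[0]["img"])
cv2.imwrite("pics/a1t.png",a[1]["img"][60:300,90:500])
```

```text
1.35 [418.9  31.6 235.9] [-0.004  1.     0.031  0.001] [-0.3  0.1 -0.3]
[[ 6.00000e-02 -9.98000e-01 -8.00000e-03  7.80100e+00]
 [ 9.58000e-01  6.00000e-02 -2.81000e-01 -3.57127e+02]
 [ 2.81000e-01  9.00000e-03  9.60000e-01 -5.29488e+02]
 [ 0.00000e+00  0.00000e+00  0.00000e+00  1.00000e+00]] 362.7283743379616
```

View pics/a1.png

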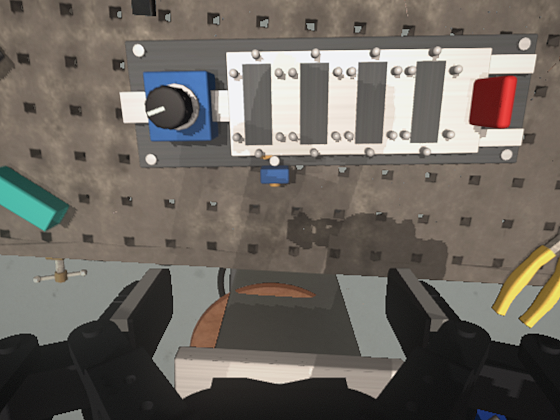

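View pics/a1t.png

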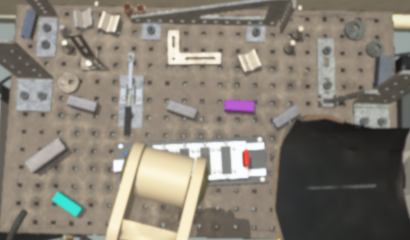

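The wrist view shows the knob top at about (165,107) and the red plate top at about (493,100). The pins are clear. The top view shows three open offcuts.

Run:
```python
from h import *
import pickle
c=pickle.load(open("a1.pkl","rb"))[0]
im=c["img"]
g=cv2.cvtColor(im,cv2.COLOR_BGR2GRAY)
m=((g<60)).astype(np.uint8)[70:150,135:215]
n,l,s,ce=cv2.connectedComponentsWithStats(m)
print(s,ce+[135,70])
for n,u,v,z in [("s1",138,50,14),("s2",525,44,14),("s3",507,155,14),("s4",150,160,14),("knob",166,107,92),("bl",147,72,54),("br",210,72,54),("cr",213,139,54),("cl",153,140,54),("redL",474,101,86),("n4t",256,53,49),("n4b",266,153,49),("n1t",435,50,49),("n1b",430,151,49),("n3t",316,52,49),("n3b",314,153,49),("n2t",376,51,49),("n2b",371,152,49)]: print(n,onz(c,u,v,z)[:2].round(1))
```

```text
[[   0    0   80   80 5583]
 [  72    2    8   68  267]
 [  11   15   47   44  530]
 [  61   26    1    1    1]
 [  63   29    1    1    1]
 [  64   33    1    3    3]
 [  26   35    1    1    1]
 [  23   36    1    1    1]
 [  64   39    2    2    4]
 [  27   42    2    1    2]
 [   1   54    2    1    2]
 [   4   54    2    1    2]
 [  44   61    2    1    2]
 [  49   64    1    1    1]] [[172.74135769 110.06215296]
 [210.88764045 100.58052434]
 [174.62264151 107.91698113]
 [196.          96.        ]
 [198.          99.        ]
 [199.         104.        ]
 [161.         105.        ]
 [158.         106.        ]
 [199.5        109.5       ]
 [162.5        112.        ]
 [136.5        124.        ]
 [139.5        124.        ]
 [179.5        131.        ]
 [184.         134.        ]]
s1 [530.6 181.9]
s2 [ 559.  -204.1]
s3 [ 448.8 -212.3]
s4 [419.5 174.2]
knob [479.4 131.2]
bl [508.2 159.5]
br [511.6 101.6]
cr [450.9  98.2]
cl [446.4 156.3]
redL [ 499.9 -128.7]
n4t [530.9  60.4]
n4b [439.9  46.6]
n1t [ 543.1 -102.6]
n1b [ 451.7 -114.3]
n3t [535.    5.6]
n3b [442.8  -0.7]
n2t [539.1 -49.1]
n2b [447.2 -56.6]
```

Request:
{"name": "play_rows", "arguments": {
  "plan": [
    [16, 26, -20, 0, 0, 0, 1],
    [16, 26, -20, 0, 0, 0, 1],
    [16, 26, -20, 0, 0, 0, 0.6],
    [12, 20, -15, 0, 0, 0, 0.6],
    [0, 0, 0, 0, 0, 0, 0.6]
  ]
}}

```text
time_s: 1.87
eef_pos: [480.2, 122.0, 158.3]
ee_rot: [-0.002, 1.0, 0.03, 0.002]
force: [-0.6, 0.3, -0.4]
grip_width: 0.801
```

```bash
cat > see.py <<'E'
import sys,pickle
from h import *
n,f=sys.argv[1:3]
s=sense(); print(round(s["time_s"],2),s["eef_pos"].round(1),s["ee_rot"].round(3),s["force"].round(1),s["wrist_torque"].round(2),round(s["grip_width"],3),s["joints"].round(2))
c=cap(n); pickle.dump(c,open(f+".pkl","wb")); cv2.imwrite(f"pics/{f}.png",c["img"])
E
python3 see.py wrist b1
python3 - <<'E'
from h import *
import pickle
c=pickle.load(open("b1.pkl","rb"));s=sense()
print(proj(c,s["eef_pos"]),proj(c,[479,130,92]))
E
```

```text
1.87 [480.2 122.  158.3] [-0.002  1.     0.03   0.002] [-0.6  0.3 -0.4] [ 0.02 -0.02 -0.03] 0.801 [0.01 0.28 1.65 0.   1.2  1.52]
(np.float64(280.5303960759688), np.float64(247.83954529953436)) (np.float64(266.74266616741795), np.float64(210.34112936983803))
```

View pics/b1.png

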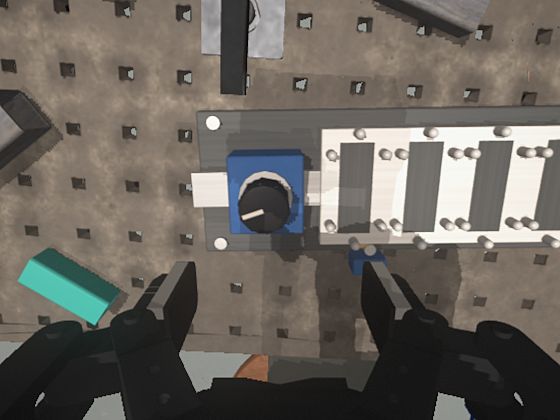

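Run:
```python
from h import *
import pickle
c=pickle.load(open("b1.pkl","rb"))
print(onz(c,265,206,92).round(1), [onz(c,u,v,54)[:2].round(1) for u,v in [(228,152),(303,151),(304,234),(229,233)]],[onz(c,*p,14)[:2].round(1) for p in[(213,123),(221,244)]])
for p in [(360,133),(354,244),(432,132),(421,242),(505,131),(487,241)]:print(onz(c,*p,49)[:2].round(1))
```

```text
[482.  131.3  92. ] [array([512. , 162.5]), array([516.2, 105.6]), array([449.3,  99.6]), array([446.5, 160.4])] [array([530.3, 181.1]), array([420. , 172.8])]
[531.7  62.9]
[441.1  56.9]
[535.7   8.3]
[446.2   1.6]
[539.7 -46.9]
[450.3 -52.8]
```

Request:
{"name": "play_rows", "arguments": {
  "plan": [
    [1, 9, -20, 0, 0, 0, 0.6],
    [0, 1, -30, 0, 0, 0, 0.6],
    [0, 0, -28, 0, 0, 0, 0.6],
    [0, 0, -12, 0, 0, 0, 0.6],
    [0, 0, 0, 0, 0, 0, 0.6]
  ]
}}

```text
time_s: 2.33
eef_pos: [482.2, 122.0, 70.7]
ee_rot: [-0.0, 1.0, 0.027, 0.006]
force: [0.7, -0.6, -0.2]
grip_width: 0.801
```

Request:
{"name": "play_rows", "arguments": {
  "plan": [
    [0, 6, -2, 0, 0, 0, 0.6],
    [0, 6, -2, 0, 0, 0, 0.6],
    [0, 0, 0, 0, 0, 0, 0.6]
  ]
}}

```text
time_s: 2.58
eef_pos: [483.5, 131.5, 69.6]
ee_rot: [-0.0, 1.0, 0.025, 0.007]
force: [0.5, 0.0, -0.6]
grip_width: 0.799
```

Good. I'll close on the knob.

Request:
{"name": "play_rows", "arguments": {
  "plan": [
    [-2, 0, -2, 0, 0, 0, -0.3],
    [0, 0, 0, 0, 0, 0, -0.6],
    [0, 0, 0, 0, 0, 0, -1],
    [0, 0, 0, 0, 0, 0, -1],
    [0, 0, 0, 0, 0, 0, -1]
  ],
  "grip_force": 40
}}

```text
time_s: 3.0
eef_pos: [482.8, 131.6, 70.4]
ee_rot: [0.0, 1.0, 0.026, 0.01]
force: [0.1, 1.0, 0.3]
grip_width: 0.088
```

Request:
{"name": "play_rows", "arguments": {
  "plan": [
    [0, 0, 0, 0, 0, 0, -1],
    [0, 0, 0, 0, 0, 0, -1],
    [0, 0, 0, 0, 0, 0, -1],
    [0, 0, 0, 0, 0, 0.05, -1],
    [0, 0, 0, 0, 0, 0.08, -1]
  ]
}}

```text
time_s: 3.42
eef_pos: [483.0, 131.6, 70.6]
ee_rot: [-0.001, 0.996, 0.092, 0.01]
force: [-0.7, -1.0, -0.7]
grip_width: 0.002
```

```bash
python3 see.py wrist b2; python3 see.py side b3; python3 -c "
import cv2,numpy as np
a=cv2.imread('pics/b2.png');b=cv2.imread('pics/b3.png')[150:330,180:420]
cv2.imwrite('pics/b4.png',np.hstack([cv2.resize(a,(400,300)),cv2.resize(b,(400,300))]))"
```

```text
3.42 [483.  131.6  70.6] [-0.001  0.996  0.092  0.01 ] [-0.7 -1.  -0.7] [-0.    0.01  0.05] 0.002 [0.03 0.4  1.75 0.   0.97 1.42]
3.47 [483.  131.6  70.6] [-0.001  0.995  0.095  0.01 ] [0.4 0.5 0.2] [-0.04  0.05  0.01] -0.002 [0.03 0.4  1.75 0.   0.97 1.41]
```

View pics/b4.png

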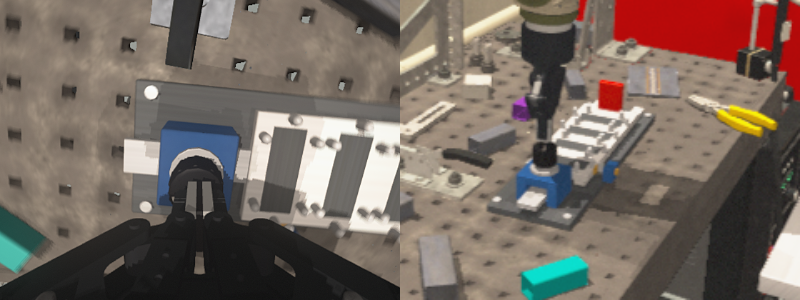

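Run:
```python
from h import *
import pickle
w=pickle.load(open("b2.pkl","rb"));c=pickle.load(open("b3.pkl","rb"));s=sense()
for n,p in [("tcp",s["eef_pos"]),("knob",[481,131,92]),("screw",[530.5,181.5,14]),("screw2",[420,173,14])]:
    print(n,np.round(proj(w,p),1),np.round(proj(c,p),1))
x,y=np.round(proj(c,s["eef_pos"])).astype(int)
im=c["img"].copy()
for p in ([481,131,92],[530.5,181.5,14],[420,173,14]):cv2.circle(im,tuple(np.round(proj(c,p)).astype(int)),1,(0,255,0),-1)
cv2.circle(im,(int(x),int(y)),1,(0,255,255),-1)
a=cv2.resize(im[y-70:y+55,x-60:x+60],(480,500),interpolation=cv2.INTER_CUBIC)
wi=w["img"].copy();cv2.circle(wi,tuple(np.round(proj(w,s["eef_pos"])).astype(int)),3,(0,255,255),-1);cv2.circle(wi,tuple(np.round(proj(w,[481,131,92])).astype(int)),3,(0,255,0),-1)
b=cv2.resize(wi[180:340,200:360],(320,320)); b=np.vstack([b,np.zeros((180,320,3),np.uint8)])
cv2.imwrite("pics/b5.png",np.hstack([a,b]))
```

```text
tcp [278.1 246.2] [264.5 244.4]
knob [278.5 267.6] [265.5 236.5]
screw [213.  128.5] [237.1 269.1]
screw2 [203.8 289.2] [279.7 279. ]
```

View pics/b5.png

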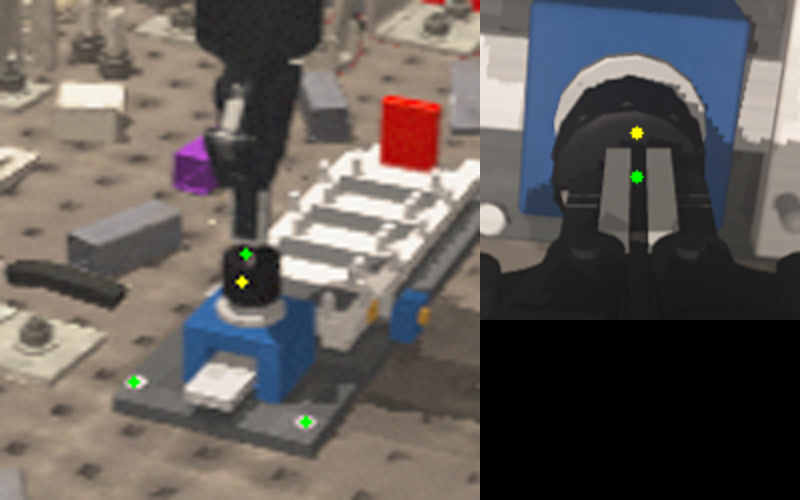

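Request:
{"name": "play_rows", "arguments": {
  "plan": [
    [0, 0, -3, 0, 0, 0, -1],
    [0, 0, -3, 0, 0, 0, -1],
    [0, 0, 0, 0, 0, 0, -1]
  ]
}}

```text
time_s: 3.77
eef_pos: [483.0, 131.5, 64.0]
ee_rot: [-0.001, 0.996, 0.088, 0.01]
force: [0.8, -0.1, -0.7]
grip_width: -0.003
```

```bash
python3 see.py wrist b6
python3 - <<'E'
from h import *
import pickle
a=pickle.load(open("b2.pkl","rb"));b=pickle.load(open("b6.pkl","rb"))
for c in(a,b):
    g=cv2.cvtColor(c["img"],cv2.COLOR_BGR2GRAY); print(g[225:300:3,270],g[225:300:3,289])
s=sense()["eef_pos"]
for dz in (0,10,20,30,40): print(dz,np.round(proj(b,s+[0,0,dz]),1))
E
```

```text
3.77 [483.  131.5  64. ] [-0.001  0.996  0.088  0.01 ] [ 0.8 -0.1 -0.7] [ 0.02 -0.01 -0.09] -0.003 [0.03 0.41 1.76 0.   0.95 1.42]
[ 39  38  40  37  73  56  54  51  44  35 112 107 109 107 106 107 106 107
 107 106 106 108  83  82 107] [ 36  38  37  37  37  54  49  48  40  31 114 108 106 108 106 107 107 107
 106 106 106 105 107  99 193]
[ 38  38  39  39  51  33  66  53  49  47 110 107 107 108 106 106 106 105
 106 105 106 104 105 100 137] [ 71  35  38  36  37  38  36  50  47  42 112 107 107 106 106 106 106 106
 105 106 105 104 104 101 191]
0 [278.1 246.2]
10 [278.  253.8]
20 [278.  262.3]
30 [277.9 271.8]
40 [277.9 282.6]
```

Request:
{"name": "play_rows", "arguments": {
  "plan": [
    [0, 0, -2, 0, 0, 0, -1],
    [0, 0, -2, 0, 0, 0, -1],
    [0, 0, -1, 0, 0, 0, -1]
  ]
}}

```text
time_s: 4.07
eef_pos: [483.8, 131.4, 60.3]
ee_rot: [-0.0, 0.996, 0.087, 0.011]
force: [-4.1, -0.5, 9.3]
grip_width: -0.004
```

Request:
{"name": "play_rows", "arguments": {
  "plan": [
    [0, 0, 15, 0, 0, 0, -1],
    [0, 0, 15, 0, 0, -0.06, 0.3],
    [-1, 0, 8, 0, 0, -0.06, 0.6],
    [-1, 0, 0, 0, 0, 0, 0.6],
    [0, 0, 0, 0, 0, 0, 0.6]
  ]
}}

```text
time_s: 4.48
eef_pos: [481.3, 131.3, 98.9]
ee_rot: [0.0, 1.0, 0.025, 0.011]
force: [0.6, -0.6, -0.2]
grip_width: 0.562
```

Request:
{"name": "play_rows", "arguments": {
  "plan": [
    [0, 0, -20, 0, 0, 0, 0.6],
    [0, 0, -20, 0, 0, 0, 0.6],
    [0, 0, -10, 0, 0, 0, 0.6],
    [0, 0, -4, 0, 0, 0, 0.6],
    [0, 0, 0, 0, 0, 0, 0.6]
  ]
}}

```text
time_s: 4.9
eef_pos: [480.5, 131.3, 40.7]
ee_rot: [0.0, 1.0, 0.028, 0.01]
force: [-0.6, 0.4, -1.0]
grip_width: 0.806
```

Request:
{"name": "play_rows", "arguments": {
  "plan": [
    [0, 0, -4, 0, 0, 0, 0],
    [0, 0, 0, 0, 0, 0, -1],
    [0, 0, 0, 0, 0, 0, -1],
    [0, 0, 0, 0, 0, 0, -1],
    [0, 0, 0, 0, 0, 0, -1]
  ],
  "grip_force": 40
}}

```text
time_s: 5.32
eef_pos: [480.6, 132.8, 37.7]
ee_rot: [-0.001, 1.0, 0.029, 0.011]
force: [-0.3, -1.0, -5.3]
grip_width: 0.409
```

Request:
{"name": "play_rows", "arguments": {
  "plan": [
    [0, 0, 0, 0, 0, 0.08, -1],
    [0, 0, 0, 0, 0, 0.1, -1],
    [0, 0, 0, 0, 0, 0.1, -1],
    [0, 0, 0, 0, 0, 0.1, -1],
    [0, 0, 0, 0, 0, 0.1, -1]
  ]
}}

```text
time_s: 5.73
eef_pos: [480.8, 133.5, 38.9]
ee_rot: [-0.004, 0.961, 0.275, 0.011]
force: [-0.7, 1.0, -0.5]
grip_width: 0.409
```

Request:
{"name": "play_rows", "arguments": {
  "plan": [
    [0, 0, 0, 0, 0, 0.1, -1],
    [0, 0, 0, 0, 0, 0.1, -1],
    [0, 0, 0, 0, 0, 0.1, -1],
    [0, 0, 0, 0, 0, 0.1, -1],
    [0, 0, 0, 0, 0, 0.1, -1]
  ]
}}

```text
time_s: 6.15
eef_pos: [480.6, 134.2, 40.9]
ee_rot: [-0.007, 0.857, 0.516, 0.011]
force: [-4.4, 1.3, 6.5]
grip_width: 0.409
```

```bash
python3 -c "
from h import *
s=sense();print(s)"
```

```text
{'time_s': 6.15, 'joints': array([0.02388904, 0.44247779, 1.77960007, 0.02841917, 0.90826463,
       0.49308605]), 'dq': array([-0.00600052, -0.00237315, -0.02271925,  0.02150388,  0.04973434,
       -1.27246593]), 'tau': array([ -1.13391045, -38.43984246, -20.38766026,  -0.13954152,
        -1.07424963,   1.65162329]), 'eef_pos': array([480.61466543, 134.20592247,  40.93737983]), 'ee_rot': array([-0.00689745,  0.85654809,  0.51591388,  0.01051984]), 'force': array([-4.41772551,  1.29852488,  6.47178859]), 'wrist_torque': array([ 0.03151627,  0.59665299, -0.04194651]), 'grip_width': 0.4087107158077365}
```

Request:
{"name": "play_rows", "arguments": {
  "plan": [
    [0, -1, 1, 0, 0, 0.1, -1],
    [0, 0, 1, 0, 0, 0.1, -1],
    [0, 0, 1, 0, 0, 0.1, -1],
    [0, 0, 1, 0, 0, 0.08, -1],
    [0, 0, 1, 0, 0, 0.05, -1]
  ]
}}

```text
time_s: 6.57
eef_pos: [479.1, 134.2, 46.2]
ee_rot: [-0.011, 0.72, 0.694, 0.009]
force: [5.4, 7.4, -17.5]
grip_width: 0.405
```

```bash
python3 -c "
from h import *
s=sense();print(s['ee_rot'],s['force'],s['wrist_torque'],s['joints'])"
```

```text
[-0.01121105  0.71981788  0.6940178   0.00870759] [  5.41236208   7.36111785 -17.49664575] [ 1.08973372 -1.07760269 -0.83580207] [0.02056014 0.43756064 1.76970702 0.03510485 0.93706474 0.036225  ]
```

Request:
{"name": "play_rows", "arguments": {
  "plan": [
    [0, 0, -1, 0, 0, -0.02, 0.6],
    [0, 0, 0, 0, 0, 0, 0.6],
    [0, 0, 0, 0, 0, 0, 0.6],
    [0, 0, 25, 0, 0, 0, 0.6],
    [0, 0, 35, 0, 0, 0, 0.6]
  ]
}}

```text
time_s: 6.98
eef_pos: [476.3, 133.6, 102.2]
ee_rot: [-0.014, 0.729, 0.685, 0.005]
force: [0.7, -0.4, -0.1]
grip_width: 0.801
```

Request:
{"name": "play_rows", "arguments": {
  "plan": [
    [0, -20, 25, 0, 0, -0.12, 0.6],
    [1, -38, 0, 0, 0, -0.12, 0.6],
    [2, -40, 0, 0, 0, -0.12, 0.6],
    [2, -40, 0, 0, 0, -0.12, 0.4],
    [2, -40, 0, 0, 0, -0.12, 0.4]
  ]
}}

```text
time_s: 7.4
eef_pos: [486.0, -45.2, 137.9]
ee_rot: [-0.005, 0.902, 0.431, 0.015]
force: [0.1, -0.0, -0.7]
grip_width: 0.701
```

Request:
{"name": "play_rows", "arguments": {
  "plan": [
    [-7, -20, 0, 0, 0, -0.12, 0.4],
    [-10, -10, 0, 0, 0, -0.12, 0.4],
    [-10, -8, 0, 0, 0, -0.12, 0.4],
    [-10, 0, 0, 0, 0, -0.12, 0.4],
    [0, 0, 0, 0, 0, -0.12, 0.4]
  ]
}}

```text
time_s: 7.82
eef_pos: [448.1, -94.1, 140.1]
ee_rot: [0.002, 0.991, 0.132, 0.017]
force: [0.3, -0.6, -0.4]
grip_width: 0.699
```

Request:
{"name": "play_rows", "arguments": {
  "plan": [
    [0, 0, 0, 0, 0, -0.12, 0.4],
    [0, 0, 0, 0, 0, -0.12, 0.4],
    [0, 0, 0, 0, 0, 0, 0.4]
  ]
}}

```text
time_s: 8.07
eef_pos: [447.9, -95.1, 141.4]
ee_rot: [0.005, 1.0, 0.005, 0.017]
force: [-0.4, -0.0, 0.0]
grip_width: 0.701
```

```bash
python3 see.py side c2;python3 see.py wrist c1
```

```text
8.07 [447.9 -95.1 141.4] [0.005 1.    0.005 0.017] [-0.4 -0.   0. ] [-0.01  0.03 -0.02] 0.701 [-0.47  0.2   1.81  0.01  1.09  1.09]
8.12 [447.9 -95.1 141.5] [0.005 1.    0.008 0.018] [-0.2  0.6  0.5] [-0.01  0.05  0.04] 0.698 [-0.47  0.2   1.81  0.01  1.09  1.08]
```

View pics/c1.png

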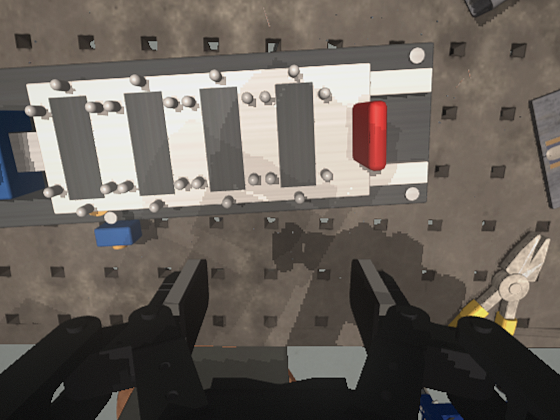

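Run:
```python
from h import *
import pickle
c=pickle.load(open("c1.pkl","rb"));k=pickle.load(open("c2.pkl","rb"))
print("red",onz(c,378,135,86).round(1),onz(c,370,102,86).round(1),onz(c,386,168,86).round(1))
print("screws",onz(c,417,55,14).round(1),onz(c,412,194,14).round(1))
for p in [(294,71),(299,198),(216,76),(228,202),(137,80),(156,206)]:print("pin",onz(c,*p,49)[:2].round(1))
for z in (92,100): print(z,proj(k,[481,132,z]))
g=cv2.cvtColor(k["img"],cv2.COLOR_BGR2GRAY); print(g[225:262,265]); g=cv2.cvtColor(pickle.load(open("side0.pkl","rb"))["img"],cv2.COLOR_BGR2GRAY);print(g[225:262,265])
```

```text
red [ 501.6 -157.2   86. ] [ 521.3 -150.6   86. ] [ 481. -164.   86.]
screws [ 559.5 -202.7   14. ] [ 448.8 -210.7   14. ]
pin [ 542.4 -105.5]
pin [ 452.1 -111.6]
pin [538.2 -51.5]
pin [448.3 -58. ]
pin [534.6   3.4]
pin [444.5  -3.6]
92 (np.float64(265.26878078437255), np.float64(236.69399832688242))
100 (np.float64(265.3278874254362), np.float64(233.6870643576617))
[134 130 135 141 147 146 148  76  51  51  52  49  46  39  40  31  27  33
  36  32  31  34  47 106 126 125 117 127 213 179 141 119 117 107  76  77
  76]
[130 129 132 137 146 146 151 153 147 122  49  55  82  91 153  93  40  35
  32  33  35  32  34  27  34  47 111 125 210 178 135 116 119 106  72  75
  69]
```

Request:
{"name": "play_rows", "arguments": {
  "plan": [
    [14, -16, 0, 0.01, 0.036, 0.05, 0.4],
    [14, -18, 0, 0, 0, 0.02, 0.4],
    [14, -17, 0, 0, 0, 0, 0.4],
    [10, -10, 0, 0, 0, 0, 0.4],
    [0, 0, 0, 0, 0, 0, 0.4]
  ]
}}

```text
time_s: 8.58
eef_pos: [501.5, -157.7, 141.7]
ee_rot: [-0.001, 0.998, 0.056, -0.001]
force: [0.4, -0.1, -0.2]
grip_width: 0.698
```

Request:
{"name": "play_rows", "arguments": {
  "plan": [
    [0, 0, -25, 0, 0, -0.03, 0.4],
    [0, 0, -30, 0, 0, 0, 0.4],
    [0, 0, -30, 0, 0, 0, 0.4],
    [0, 0, -18, 0, 0, 0, 0.4],
    [0, 0, -5, 0, 0, 0, 0.4]
  ]
}}

```text
time_s: 9.0
eef_pos: [501.3, -156.7, 32.1]
ee_rot: [0.001, 0.999, 0.047, 0.001]
force: [-0.2, -0.2, 0.1]
grip_width: 0.699
```

Request:
{"name": "play_rows", "arguments": {
  "plan": [
    [0, 0, 0, 0, 0, 0, -0.3],
    [0, 0, 0, 0, 0, 0, -1],
    [0, 0, 0, 0, 0, 0, -1],
    [0, 0, 0, 0, 0, 0, -1],
    [0, 0, 0, 0, 0, 0, -1]
  ],
  "grip_force": 40
}}

```text
time_s: 9.42
eef_pos: [501.3, -157.0, 34.2]
ee_rot: [0.002, 0.999, 0.049, 0.002]
force: [3.9, -1.8, -19.3]
grip_width: 0.133
```

Request:
{"name": "play_rows", "arguments": {
  "plan": [
    [0.4, -6, 0, 0, 0, 0, -1],
    [0.6, -8, 0, 0, 0, 0, -1],
    [0.6, -8, 0, 0, 0, 0, -1],
    [0.6, -8, 0, 0, 0, 0, -1],
    [0.6, -8, 0, 0, 0, 0, -1]
  ],
  "grip_force": 60
}}

```text
time_s: 9.83
eef_pos: [503.6, -188.5, 34.1]
ee_rot: [-0.006, 0.999, 0.047, 0.002]
force: [1.7, 3.6, -8.0]
grip_width: 0.122
```

Request:
{"name": "play_rows", "arguments": {
  "plan": [
    [0.6, -8, 0, 0, 0, 0, -1],
    [0.6, -8, 0, 0, 0, 0, -1],
    [0.5, -6, 0, 0, 0, 0, -1],
    [0.5, -5, 0, 0, 0, 0, -1],
    [0, 0, 0, 0, 0, 0, -1]
  ]
}}

```text
time_s: 10.25
eef_pos: [504.7, -204.9, 34.2]
ee_rot: [-0.019, 0.999, 0.046, -0.001]
force: [-0.3, -4.0, -10.1]
grip_width: 0.124
```

Request:
{"name": "play_rows", "arguments": {
  "plan": [
    [0, -5, 0, 0, 0, 0, -1],
    [0, -5, 0, 0, 0, 0, -1],
    [0, 0, 0, 0, 0, 0, -1]
  ]
}}

```text
time_s: 10.5
eef_pos: [504.6, -204.1, 34.3]
ee_rot: [-0.029, 0.998, 0.048, -0.002]
force: [-3.6, -5.1, -8.7]
grip_width: 0.122
```

Request:
{"name": "play_rows", "arguments": {
  "plan": [
    [0, 0, 0, 0, 0, 0, 0.2],
    [0, 0, 0, 0, 0, 0, 0.4],
    [0, 0, 0, 0, 0, 0, 0.4],
    [0, 0, 25, 0, 0, 0, 0.4],
    [0, 0, 30, 0, 0, 0, 0.4]
  ]
}}

```text
time_s: 10.92
eef_pos: [503.4, -207.7, 88.8]
ee_rot: [-0.028, 0.998, 0.049, -0.004]
force: [-0.2, -0.1, 1.4]
grip_width: 0.7
```

Request:
{"name": "play_rows", "arguments": {
  "plan": [
    [0, 10, 30, -0.05, -0.01, 0, 0.4],
    [-14, 30, 20, 0, 0, 0, 0.4],
    [-20, 30, 10, 0, 0, 0, 0.4],
    [-20, 30, 0, 0, 0, 0, 0.4],
    [-10, 20, 0, 0, 0, 0, 0.4]
  ]
}}

```text
time_s: 11.33
eef_pos: [441.1, -93.6, 159.5]
ee_rot: [0.005, 0.999, 0.045, 0.007]
force: [0.2, -0.2, 0.4]
grip_width: 0.701
```

```bash
python3 see.py wrist d1; python3 see.py top d2
```

```text
11.33 [441.1 -93.6 159.5] [0.005 0.999 0.045 0.007] [ 0.2 -0.2  0.4] [0.02 0.01 0.04] 0.701 [-0.47  0.18  1.78 -0.    1.16  1.01]
11.38 [440.3 -91.3 159.8] [0.004 0.999 0.046 0.007] [1.7 1.2 1.7] [ 0.02  0.   -0.04] 0.699 [-0.47  0.18  1.79 -0.    1.16  1.01]
```

View pics/d1.png

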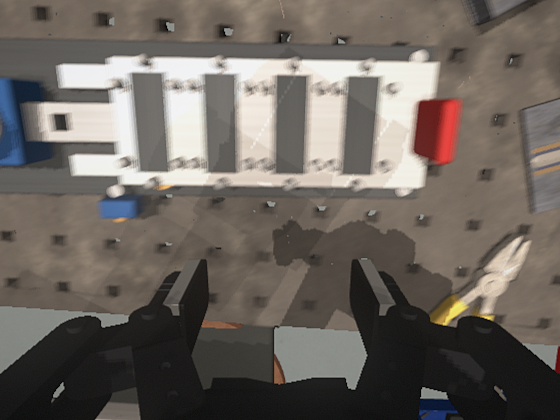

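Run:
```python
from h import *
import pickle
c=pickle.load(open("d1.pkl","rb"))
for a,b in [((146,62),(155,183)),((220,63),(222,184)),((295,65),(291,185)),((369,66),(358,188))]:
    A=onz(c,*a,49)[:2];B=onz(c,*b,49)[:2];print(A.round(1),B.round(1),((A+B)/2).round(1))
print(onz(c,452,130,86).round(1))
```

```text
[532.    9.9] [442.5   3.7] [487.3   6.8]
[536.2 -43.6] [446.3 -49.3] [491.2 -46.5]
[539.7 -98.3] [ 450.2 -104.1] [ 495.  -101.2]
[ 543.9 -152.5] [ 452.4 -157.9] [ 498.2 -155.2]
[ 504.7 -205.5   86. ]
```

Request:
{"name": "play_rows", "arguments": {
  "plan": [
    [25, -30, 5, 0, 0, 0, 0.4],
    [25, -33, 5, 0, 0, 0, 0.4],
    [25, -33, 5, 0, 0, 0, 0.4],
    [15, -33, 0, 0, 0, 0, 0.4],
    [5, -20, 0, 0, 0, 0, 0.4]
  ]
}}

```text
time_s: 11.85
eef_pos: [538.5, -248.3, 177.6]
ee_rot: [0.008, 0.999, 0.048, 0.009]
force: [0.4, 0.5, -0.1]
grip_width: 0.702
```

Request:
{"name": "play_rows", "arguments": {
  "plan": [
    [0, 0, 0, 0, 0, 0, 0.4],
    [0, 0, 0, 0, 0, 0, 0.4],
    [0, 0, 0, 0, 0, 0, 0.4]
  ]
}}

```text
time_s: 12.1
eef_pos: [539.0, -256.1, 176.8]
ee_rot: [0.009, 0.999, 0.045, 0.009]
force: [0.0, -0.2, 0.4]
grip_width: 0.7
```

```bash
python3 see.py wrist e1
```

```text
12.1 [ 539.  -256.1  176.8] [0.009 0.999 0.045 0.009] [ 0.  -0.2  0.4] [ 0.03 -0.03 -0.02] 0.7 [-0.64  0.47  1.33 -0.    1.31  0.84]
```

View pics/e1.png

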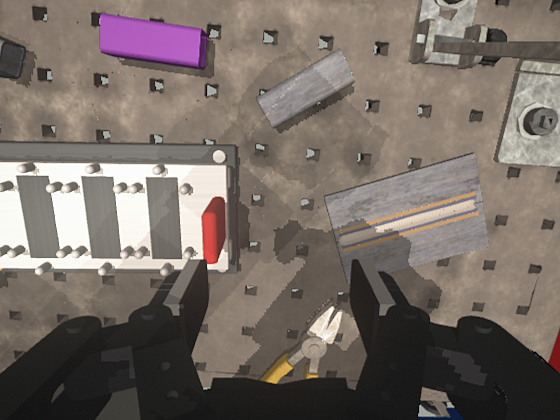

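```bash
cat > tube.py <<'E'
import sys
from h import *
def tubes(c,zt=30,roi=None,show=None):
    im=cv2.GaussianBlur(c["img"],(3,3),0).astype(int)
    m=((im[...,0]-im[...,2])>-6)&(im.max(2)>70)&(im.max(2)<215)
    m=m.astype(np.uint8)
    if roi: k=np.zeros_like(m);u0,v0,u1,v1=roi;k[v0:v1,u0:u1]=1;m*=k
    m=cv2.morphologyEx(m,cv2.MORPH_OPEN,np.ones((3,3),np.uint8)); m=cv2.morphologyEx(m,cv2.MORPH_CLOSE,np.ones((7,7),np.uint8))
    if show: cv2.imwrite(show,m*255)
    out=[]
    for k in cv2.findContours(m,cv2.RETR_EXTERNAL,cv2.CHAIN_APPROX_NONE)[0]:
        if cv2.contourArea(k)<150: continue
        w=np.array([onz(c,u,v,zt)[:2] for u,v in k[:,0]],np.float32)
        r=cv2.minAreaRect(w); b=cv2.boxPoints(r); e=[b[1]-b[0],b[2]-b[1]]; L=[np.linalg.norm(x) for x in e]; i=int(np.argmax(L))
        if 60<L[i]<110 and 20<L[1-i]<50: out.append((np.array(r[0]).round(1),np.round([L[i],L[1-i]],1),round(float(np.degrees(np.arctan2(e[i][1],e[i][0]))%180),1),k[:,0].mean(0).round()))
    return out
if __name__=="__main__":
    import pickle
    for f in sys.argv[1:]:
        for t in tubes(pickle.load(open(f+".pkl","rb"))): print(f,*t)
E
python3 tube.py e1 d2 top0 a1 2>/dev/null; python3 -c "
import pickle;from h import *
c=pickle.load(open('e1.pkl','rb'));print([onz(c,*p,30)[:2].round(1) for p in[(257,98),(338,50),(354,79),(275,128),(304,87)]],c['img'][85,300],c['img'][120,230])
for a,b in [((38,0),(0,0)),((92,169),(105,271)),((159,171),(166,272)),((24,168),(42,269))]:
  if b[0]: A=onz(c,*a,49)[:2];B=onz(c,*b,49)[:2];print(((A+B)/2).round(1),A.round(1),B.round(1))
"
```

```text
e1 [ 649.8 -151. ] [93.6 30.1] 87.2 [158.  40.]
d2 [367.5 314.6] [92.2 38.7] 58.7 [157. 262.]
d2 [ 619.3 -272.9] [78.3 30.5] 123.5 [375. 177.]
d2 [631.2  17.8] [78.2 34.4] 70.5 [271. 169.]
d2 [ 648.1 -144.5] [85.5 35.6] 87.9 [329. 166.]
d2 [643.6 289.8] [80.  26.3] 74.5 [172. 163.]
top0 [367.5 314.6] [92.2 38.7] 58.7 [157. 264.]
top0 [ 619.1 -272.4] [79.1 30.8] 122.9 [375. 177.]
top0 [631.1  17.6] [78.1 34.9] 71.8 [271. 169.]
top0 [ 647.8 -144.5] [85.5 36.3] 87.9 [329. 166.]
top0 [643.3 289.9] [80.1 27.5] 73.9 [173. 163.]
[array([ 613.3, -234. ]), array([ 656.9, -297.4]), array([ 635.8, -313.7]), array([ 590. , -251.3]), array([ 625.7, -272.7])] [147 147 152] [120 134 148]
[ 498.5 -106.6] [ 544.5 -102.9] [ 452.6 -110.2]
[ 501.8 -161.1] [ 547.5 -157.9] [ 456.  -164.4]
[495.3 -51.2] [540.5 -47.6] [450.1 -54.8]
```

Request:
{"name": "play_rows", "arguments": {
  "plan": [
    [8, -2, 0, 0.017, 0.019, -0.12, 0.2],
    [12, -3, -5, 0, 0, -0.12, 0.2],
    [12, -3, -5, 0, 0, -0.12, 0.2],
    [12, -3, -5, 0, 0, -0.12, 0.2],
    [12, -3, -5, 0, 0, -0.12, 0.2]
  ]
}}

```text
time_s: 12.57
eef_pos: [595.6, -266.4, 160.1]
ee_rot: [0.001, 0.965, -0.261, 0.0]
force: [-1.2, -0.4, 0.6]
grip_width: 0.599
```

Request:
{"name": "play_rows", "arguments": {
  "plan": [
    [12, -2, -10, 0, 0, -0.12, 0.2],
    [12, -2, -20, 0, 0, -0.12, 0.2],
    [5, 0, -20, 0, 0, -0.12, 0.2],
    [2, 0, -20, 0, 0, -0.12, 0.2],
    [0, 0, -10, 0, 0, 0, 0.2]
  ]
}}

```text
time_s: 12.98
eef_pos: [630.5, -266.5, 80.6]
ee_rot: [0.003, 0.87, -0.493, 0.003]
force: [1.2, -0.3, -1.0]
grip_width: 0.598
```

```bash
cat > pose.py <<'E'
from h import *
s=sense();w,x,y,z=s["ee_rot"]
print(round(s["time_s"],2),s["eef_pos"].round(1),"psi",round(2*np.degrees(np.arctan2(y,x)),1),"tilt zx,zy",round(2*(x*z+w*y),3),round(2*(y*z-w*x),3),s["force"].round(1),round(s["grip_width"]*85,1))
E
python3 pose.py; python3 see.py wrist f1; python3 tube.py f1;python3 see.py top f2; python3 tube.py f2
```

```text
12.98 [ 630.5 -266.5   80.6] psi -59.1 tilt zx,zy 0.003 -0.008 [ 1.2 -0.3 -1. ] 50.8
12.98 [ 630.5 -266.5   80.6] [ 0.003  0.87  -0.493  0.003] [ 1.2 -0.3 -1. ] [ 0.05  0.02 -0.04] 0.598 [-0.57  0.76  1.1  -0.01  1.27  2.03]
f1 [ 553.2 -369.8] [106.5  29. ] 109.6 [475. 128.]
13.03 [ 629.8 -266.2   79.4] [ 0.003  0.872 -0.49   0.002] [ 0.3 -0.1 -1.2] [0.01 0.04 0.03] 0.6 [-0.57  0.77  1.1  -0.01  1.27  2.03]
f2 [367.5 314.6] [92.2 38.7] 58.7 [157. 264.]
f2 [631.   17.6] [78.2 34.6] 71.6 [271. 169.]
f2 [ 648.1 -143.5] [83.4 35.5] 88.1 [329. 166.]
f2 [643.5 289.7] [79.9 27.7] 74.8 [173. 163.]
f2 [ 813.9 -383.2] [64.  41.3] 1.3 [416. 109.]
```

View pics/f1.png

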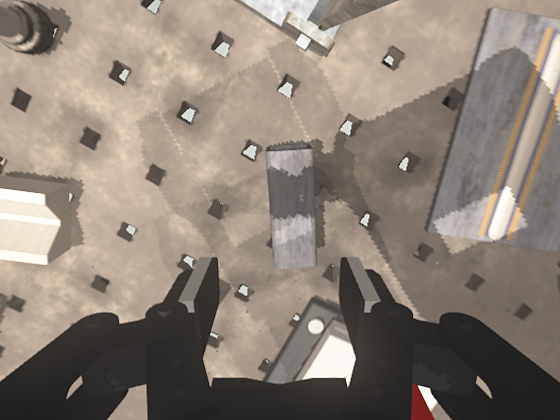

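Run:
```python
from h import *
import pickle
c=pickle.load(open("f1.pkl","rb"))
P=np.array([onz(c,*p,30)[:2] for p in [(269,152),(313,149),(317,266),(274,268)]]); print(P.round(1),P.mean(0).round(1))
d=(P[0]+P[1]-P[2]-P[3])/2;print(np.linalg.norm(d),np.linalg.norm(P[1]-P[0]),np.degrees(np.arctan2(d[1],d[0])))
```

```text
[[ 656.8 -299.8]
 [ 634.7 -315.2]
 [ 590.5 -250.5]
 [ 614.5 -234.4]] [ 624.1 -275. ]
78.07051488942946 27.010572640487982 -56.35989616292402
```

Request:
{"name": "play_rows", "arguments": {
  "plan": [
    [-4, -6, -15, 0, 0, 0.03, 0.2],
    [-3, -4, -25, 0, 0, 0.02, 0.2],
    [0, 0, -25, 0, 0, 0, 0.2],
    [0, 0, -20, 0, 0, 0, 0.2],
    [0, 0, -5, 0, 0, 0, 0.2]
  ]
}}

```text
time_s: 13.5
eef_pos: [625.8, -278.3, -0.1]
ee_rot: [0.003, 0.89, -0.457, 0.011]
force: [0.0, -0.4, -0.1]
grip_width: 0.598
```

```bash
python3 pose.py
```

```text
13.5 [ 6.258e+02 -2.783e+02 -1.000e-01] psi -54.3 tilt zx,zy 0.016 -0.016 [ 0.  -0.4 -0.1] 50.8
```

Request:
{"name": "play_rows", "arguments": {
  "plan": [
    [-1, 2, -8, 0.01, 0.01, -0.02, 0.2],
    [0, 0, -8, 0, 0, 0, 0.2],
    [0, 0, -4, 0, 0, 0, 0.2],
    [0, 0, -2, 0, 0, 0, 0.2]
  ]
}}

```text
time_s: 13.83
eef_pos: [626.6, -277.1, -18.4]
ee_rot: [0.002, 0.886, -0.464, 0.007]
force: [0.0, -0.8, -0.6]
grip_width: 0.601
```

Request:
{"name": "play_rows", "arguments": {
  "plan": [
    [0, 0, 0, 0, 0, 0, -0.2],
    [0, 0, 0, 0, 0, 0, -1],
    [0, 0, 0, 0, 0, 0, -1],
    [0, 0, 0, 0, 0, 0, -1],
    [0, 0, 0, 0, 0, 0, -1]
  ],
  "grip_force": 50
}}

```text
time_s: 14.25
eef_pos: [627.5, -277.5, -16.2]
ee_rot: [0.002, 0.886, -0.463, 0.008]
force: [-0.6, 0.3, -1.6]
grip_width: 0.337
```

Request:
{"name": "play_rows", "arguments": {
  "plan": [
    [0, 0, 15, 0, 0, 0, -1],
    [0, 0, 30, 0, 0, 0, -1],
    [0, 0, 38, 0, 0, 0, -1],
    [0, 0, 38, 0, 0, 0, -1],
    [-5, 5, 20, 0, 0, 0.06, -1]
  ]
}}

```text
time_s: 14.67
eef_pos: [618.1, -270.1, 122.1]
ee_rot: [0.001, 0.9, -0.436, 0.0]
force: [0.9, 0.1, -1.7]
grip_width: 0.341
```

Request:
{"name": "play_rows", "arguments": {
  "plan": [
    [-13, 18, 0, 0, 0, 0.12, -1],
    [-13, 18, 0, 0, 0, 0.12, -1],
    [-13, 18, 0, 0, 0, 0.12, -1],
    [-13, 18, 0, 0, 0, 0.12, -1],
    [-13, 18, 0, 0, 0, 0.12, -1]
  ]
}}

```text
time_s: 15.08
eef_pos: [552.9, -180.6, 129.0]
ee_rot: [0.001, 0.99, -0.14, 0.007]
force: [-0.1, -0.1, -2.1]
grip_width: 0.34
```

Request:
{"name": "play_rows", "arguments": {
  "plan": [
    [-13, 18, 0, 0, 0, 0.12, -1],
    [-13, 18, 0, 0, 0, 0.12, -1],
    [-13, 18, 0, 0, 0, 0.12, -1],
    [-10, 15, 0, 0, 0, 0.06, -1],
    [0, 0, 0, 0, 0, 0, -1]
  ]
}}

```text
time_s: 15.5
eef_pos: [498.5, -105.2, 129.2]
ee_rot: [-0.001, 0.997, 0.083, 0.007]
force: [0.6, -0.4, -1.8]
grip_width: 0.337
```

```bash
python3 pose.py
```

```text
15.5 [ 498.5 -105.2  129.2] psi 9.5 tilt zx,zy 0.014 0.004 [ 0.6 -0.4 -1.8] 28.6
```

Request:
{"name": "play_rows", "arguments": {
  "plan": [
    [1, 0, -20, 0, 0.014, -0.06, -1],
    [1, 0, -20, 0, 0, -0.03, -1],
    [0, 0, 0, 0, 0, 0, -1],
    [0, 0, 0, 0, 0, 0, -1]
  ]
}}

```text
time_s: 15.83
eef_pos: [501.6, -105.6, 90.2]
ee_rot: [-0.0, 0.999, 0.035, 0.002]
force: [-0.4, 0.2, -0.7]
grip_width: 0.338
```

```bash
python3 pose.py; python3 see.py wrist g1
```

```text
15.83 [ 501.6 -105.6   90.2] psi 4.0 tilt zx,zy 0.003 0.001 [-0.4  0.2 -0.7] 28.7
15.83 [ 501.6 -105.6   90.2] [-0.     0.999  0.035  0.002] [-0.4  0.2 -0.7] [0.02 0.02 0.03] 0.338 [-0.44  0.4   1.68  0.    1.05  1.06]
```

View pics/g1.png

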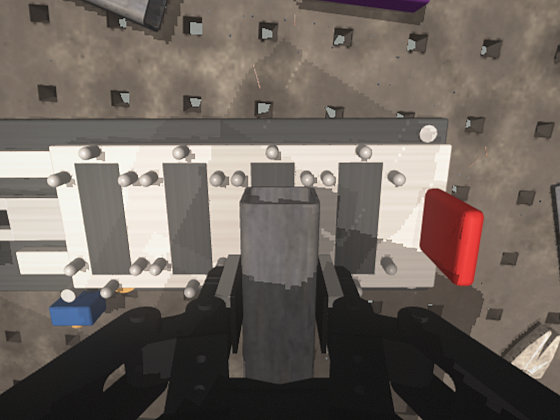

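Run:
```python
from h import *
import pickle
c=pickle.load(open("g1.pkl","rb")); O=lambda u,v,z:onz(c,u,v,z)[:2].round(1)
print("front top edge",O(244,206,136.4),O(317,206,136.4),"bot",O(247,188,106.4),O(317,187,106.4))
print("end pins",[O(*p,47) for p in [(89,152),(180,152),(272,152),(363,152)]])
print("near end pins",[O(*p,47) for p in [(108,288),(190,288)]])
print("row pins front",[O(*p,47) for p in [(57,180),(127,180),(148,179),(218,179),(238,179),(308,178),(327,179),(397,178)]])
print("row back",[O(*p,47) for p in [(72,268),(138,268),(157,267),(390,267)]])
print(O(455,232,86))
```

```text
front top edge [535.5 -91.1] [ 537.3 -117.4] bot [535.  -89.6] [ 537.6 -120.4]
end pins [array([536. ,   9.2]), array([539.8, -44.7]), array([543.5, -99. ]), array([ 547.3, -152.8])]
near end pins [array([446.4,   3.5]), array([450.2, -50.7])]
row pins front [array([517.6,  29.8]), array([520.6, -12.5]), array([522.1, -25.2]), array([525. , -67.5]), array([525.9, -79.6]), array([ 529.4, -121.7]), array([ 529.6, -133.2]), array([ 533.2, -175.4])]
row back [array([459.4,  25.9]), array([462.4, -16.9]), array([463.9, -29.3]), array([ 474.5, -180.3])]
[ 514.2 -196.4]
```

Request:
{"name": "play_rows", "arguments": {
  "plan": [
    [0, 3, -10, 0, 0, 0, -1],
    [0, 2, -15, 0, 0, 0, -1],
    [0, 0, -15, 0, 0, 0, -1],
    [0, 0, 0, 0, 0, 0, -1]
  ]
}}

```text
time_s: 16.22
eef_pos: [503.5, -101.6, 51.0]
ee_rot: [0.001, 0.999, 0.035, 0.004]
force: [-0.3, 1.0, -2.1]
grip_width: 0.339
```

```bash
python3 pose.py
```

```text
16.22 [ 503.5 -101.6   51. ] psi 4.1 tilt zx,zy 0.009 -0.002 [-0.3  1.  -2.1] 28.8
```

Request:
{"name": "play_rows", "arguments": {
  "plan": [
    [-2, 0.5, -8, 0, 0, 0, -1],
    [-1, 0, -8, 0, 0.008, 0, -1],
    [-0.5, 0, -6, 0, 0, 0, -1],
    [0, 0, 0, 0, 0, 0, -1]
  ]
}}

```text
time_s: 16.55
eef_pos: [500.7, -101.5, 28.7]
ee_rot: [0.002, 0.999, 0.036, 0.001]
force: [-1.5, -0.3, -1.7]
grip_width: 0.339
```

```bash
python3 pose.py
```

```text
16.55 [ 500.7 -101.5   28.7] psi 4.1 tilt zx,zy 0.003 -0.003 [-1.5 -0.3 -1.7] 28.8
```

Request:
{"name": "play_rows", "arguments": {
  "plan": [
    [1, 0, -5, 0, 0, 0, -1],
    [0.5, 0, -4, 0, 0, 0, -1],
    [0, 0, -3, 0, 0, 0, -1],
    [0, 0, 0, 0, 0, 0, -1]
  ]
}}

```text
time_s: 16.88
eef_pos: [503.3, -102.1, 16.9]
ee_rot: [0.002, 0.999, 0.036, 0.002]
force: [-1.6, 0.5, 1.6]
grip_width: 0.336
```

```bash
python3 pose.py
```

```text
16.88 [ 503.3 -102.1   16.9] psi 4.1 tilt zx,zy 0.005 -0.004 [-1.6  0.5  1.6] 28.6
```

Request:
{"name": "play_rows", "arguments": {
  "plan": [
    [0, 0, 0, 0, 0, 0, 0],
    [0, 0, 0, 0, 0, 0, 0.08],
    [0, 0, 0, 0, 0, 0, 0.08],
    [0, 0, 20, 0, 0, 0, 0.08],
    [0, 0, 38, 0, 0, 0, 0.08]
  ]
}}

```text
time_s: 17.3
eef_pos: [500.4, -100.9, 70.8]
ee_rot: [-0.0, 0.999, 0.036, -0.002]
force: [0.5, 0.4, 0.1]
grip_width: 0.54
```

Request:
{"name": "play_rows", "arguments": {
  "plan": [
    [0, 0, 30, 0, 0, 0.06, 0.2],
    [13, 12, 15, 0, 0, 0.12, 0.2],
    [13, 12, 0, 0, 0, 0.12, 0.2],
    [13, 12, 0, 0, 0, 0.12, 0.2],
    [13, 12, 0, 0, 0, 0.12, 0.2]
  ]
}}

```text
time_s: 17.72
eef_pos: [555.9, -54.1, 126.8]
ee_rot: [0.004, 0.951, 0.308, 0.004]
force: [0.2, -0.7, -0.8]
grip_width: 0.6
```

Request:
{"name": "play_rows", "arguments": {
  "plan": [
    [13, 12, 0, 0, 0, 0.12, 0.2],
    [13, 12, 0, 0, 0, 0.12, 0.2],
    [13, 12, 0, 0, 0, 0.12, 0.2],
    [13, 12, 0, 0, 0, 0.12, 0.2],
    [13, 12, -10, 0, 0, 0.12, 0.2]
  ]
}}

```text
time_s: 18.13
eef_pos: [625.3, 9.1, 119.5]
ee_rot: [0.004, 0.81, 0.586, 0.007]
force: [0.9, -0.6, 0.4]
grip_width: 0.602
```

Request:
{"name": "play_rows", "arguments": {
  "plan": [
    [9, 8, -20, 0, 0, 0.1, 0.2],
    [0, 0, -10, 0, 0, 0, 0.2],
    [0, 0, 0, 0, 0, 0, 0.2],
    [0, 0, 0, 0, 0, 0, 0.2]
  ]
}}

```text
time_s: 18.47
eef_pos: [635.2, 19.6, 86.7]
ee_rot: [0.003, 0.778, 0.629, 0.007]
force: [0.7, 0.4, -0.5]
grip_width: 0.596
```

```bash
python3 pose.py;  python3 see.py top h2; python3 tube.py h2; python3 see.py wrist h1
python3 - <<'E'
from h import *
from tube import tubes
import pickle
c=pickle.load(open("h1.pkl","rb"))
for t in tubes(c,30,(200,60,370,300),"pics/m.png"):print(*t)
E
```

```text
18.47 [635.2  19.6  86.7] psi 77.9 tilt zx,zy 0.015 0.004 [ 0.7  0.4 -0.5] 50.7
18.47 [635.2  19.6  86.7] [0.003 0.778 0.629 0.007] [ 0.7  0.4 -0.5] [0.01 0.02 0.03] 0.596 [-0.16  0.65  1.3   0.01  1.19  0.05]
h2 [367.5 315.4] [90.6 38.7] 57.9 [157. 263.]
h2 [493.1 -50.1] [65.4 21.7] 1.3 [293. 221.]
h2 [ 648.1 -144.4] [85.4 36.1] 87.2 [329. 166.]
h2 [643.8 290.2] [79.2 26.7] 73.9 [172. 163.]
18.52 [635.1  19.4  86.9] [0.003 0.778 0.629 0.007] [-0.6 -0.  -0.7] [-0.04  0.03 -0.02] 0.594 [-0.16  0.64  1.3   0.01  1.19  0.05]
```

Run:
```python
from h import *
import pickle
for f in("f1","h1"):
    im=cv2.GaussianBlur(pickle.load(open(f+".pkl","rb"))["img"],(3,3),0).astype(int)
    for v in(160,210,250): print(f,v,(im[v,220:360:4,2]-im[v,220:360:4,0]).tolist(), im[v,220:360:4,1].tolist())
```

```text
f1 160 [34, 35, 35, 32, 31, 30, 31, 28, 16, 26, 32, 32, 14, 10, 8, 9, 8, 10, 13, 10, 8, 13, 18, 11, 18, 18, 18, 19, 20, 19, 20, 20, 21, 21, 26] [167, 165, 163, 159, 155, 154, 154, 144, 81, 130, 155, 156, 157, 189, 188, 180, 171, 162, 166, 152, 152, 158, 153, 117, 92, 96, 94, 96, 101, 97, 98, 97, 98, 100, 122]
f1 210 [15, 20, 24, 27, 27, 27, 28, 31, 33, 32, 32, 29, 29, 5, 5, 8, 6, 6, 5, 4, 5, 5, 8, 5, 16, 18, 22, 31, 31, 32, 30, 30, 29, 24, 17] [79, 101, 120, 133, 136, 139, 139, 147, 153, 157, 153, 150, 145, 93, 104, 98, 98, 98, 101, 91, 92, 93, 97, 96, 86, 91, 106, 144, 147, 149, 147, 145, 139, 124, 92]
f1 250 [31, 31, 33, 32, 30, 30, 29, 28, 28, 26, 27, 27, 29, 19, 7, 7, 8, 7, 7, 7, 10, 6, 7, 7, 15, 24, 25, 25, 27, 26, 30, 31, 31, 34, 35] [152, 153, 154, 155, 148, 148, 142, 137, 136, 135, 136, 137, 136, 125, 152, 164, 171, 156, 154, 148, 150, 154, 151, 152, 106, 128, 126, 129, 130, 129, 138, 148, 153, 164, 164]
h1 160 [25, 25, 24, 22, 15, 17, 16, 15, 24, 25, 21, 14, 8, 7, 7, 11, 14, 6, 6, 7, 6, 5, 6, 25, 25, 24, 23, 26, 25, 26, 25, 26, 28, 28, 27] [119, 118, 118, 109, 76, 81, 83, 83, 119, 119, 98, 83, 124, 137, 132, 133, 132, 127, 124, 123, 124, 99, 82, 120, 123, 120, 119, 129, 126, 125, 127, 128, 130, 134, 132]
h1 210 [24, 26, 24, 24, 25, 22, 22, 22, 23, 14, 9, 5, 7, 6, 5, 5, 6, 6, 9, 9, 6, 12, 23, 22, 15, 16, 16, 13, 25, 24, 26, 26, 25, 25, 28] [115, 122, 115, 118, 118, 111, 111, 110, 109, 86, 77, 117, 133, 126, 130, 133, 135, 133, 141, 131, 135, 106, 117, 114, 79, 83, 82, 68, 123, 123, 122, 123, 119, 121, 130]
h1 250 [18, 19, 24, 17, 25, 24, 24, 25, 21, 12, 15, 12, 12, 10, 7, 6, 6, 4, 4, 8, 16, 17, 15, 20, 23, 25, 28, 27, 24, 26, 26, 26, 25, 25, 26] [87, 90, 109, 85, 118, 115, 117, 121, 98, 80, 141, 136, 126, 112, 121, 127, 135, 79, 81, 83, 89, 88, 81, 102, 115, 126, 133, 128, 124, 125, 125, 124, 124, 126, 126]
```

```bash
cat > wt.py <<'E'
import sys,pickle
from h import *
def wt(c,roi=(215,110,365,300),z=30):
    im=cv2.GaussianBlur(c["img"],(3,3),0).astype(float)
    m=((im[...,2]-im[...,0])/np.maximum(im[...,2],1)<0.11)&(im[...,1]>86)
    k=np.zeros_like(m);u0,v0,u1,v1=roi;k[v0:v1,u0:u1]=1
    m=cv2.morphologyEx((m&k).astype(np.uint8),cv2.MORPH_CLOSE,np.ones((5,5),np.uint8))
    m=cv2.morphologyEx(m,cv2.MORPH_OPEN,np.ones((9,9),np.uint8))
    n,l,s,_=cv2.connectedComponentsWithStats(m)
    i=1+int(np.argmax(s[1:,4])); pts=np.argwhere(l==i)[:,::-1]
    print("px bbox",s[i],"fill",)
    w=np.array([onz(c,u,v,z)[:2] for u,v in pts],np.float32)
    r=cv2.minAreaRect(w);b=cv2.boxPoints(r);e=[b[1]-b[0],b[2]-b[1]];L=[np.linalg.norm(x) for x in e];i=int(np.argmax(L))
    C=np.array(r[0]);M=np.array(c["world_to_cam"]);cam=-M[:3,:3].T@M[:3,3]
    k=80/L[i]; C2=cam[:2]+(C-cam[:2])*k
    mu=w.mean(0)
    print("ctr",C.round(1),"mean",mu.round(1),"dims",np.round(L,1),"ang",round(float(np.degrees(np.arctan2(e[i][1],e[i][0]))%180),1),"scaled ctr",C2.round(1),"cam",cam.round(1))
if __name__=="__main__":
    for f in sys.argv[1:]: wt(pickle.load(open(f+".pkl","rb")))
E
python3 wt.py f1 h1
```

```text
px bbox [ 267  145   49  124 5417] fill
ctr [ 625.5 -275.9] mean [ 626.5 -277.2] dims [82.3 28.9] ang 124.0 scaled ctr [ 626.7 -277.3] cam [ 666.6 -327.7  253.2]
px bbox [ 254  152   56  124 4656] fill
ctr [634.9  16.8] mean [637.7  22.8] dims [32.8 85.8] ang 72.2 scaled ctr [635.8  21.6] cam [647.1  88.8 259.3]
```

Request:
{"name": "play_rows", "arguments": {
  "plan": [
    [0, 0, -15, 0, 0.015, -0.06, 0.2],
    [-1, 0, -25, 0, 0, -0.04, 0.2],
    [-1, 0, -25, 0, 0, 0, 0.2],
    [-1, 0, -20, 0, 0, 0, 0.2],
    [0, 0, 0, 0, 0, 0, 0.2]
  ]
}}

```text
time_s: 18.98
eef_pos: [634.1, 15.8, 7.0]
ee_rot: [0.004, 0.813, 0.582, 0.005]
force: [-0.8, 0.5, -0.5]
grip_width: 0.6
```

```bash
python3 pose.py
```

```text
18.98 [634.1  15.8   7. ] psi 71.2 tilt zx,zy 0.012 0.0 [-0.8  0.5 -0.5] 51.0
```

Request:
{"name": "play_rows", "arguments": {
  "plan": [
    [0, 2, -8, 0, 0.01, 0, 0.2],
    [0, 1, -8, 0, 0, 0, 0.2],
    [0, 0, -7, 0, 0, 0, 0.2],
    [0, 0, 0, 0, 0, 0, 0.2]
  ]
}}

```text
time_s: 19.32
eef_pos: [636.1, 17.7, -12.9]
ee_rot: [0.003, 0.814, 0.581, 0.003]
force: [-0.0, -0.1, -0.2]
grip_width: 0.602
```

Request:
{"name": "play_rows", "arguments": {
  "plan": [
    [0, 0, 0, 0, 0, 0, -0.2],
    [0, 0, 0, 0, 0, 0, -1],
    [0, 0, 0, 0, 0, 0, -1],
    [0, 0, 0, 0, 0, 0, -1],
    [0, 0, 0, 0, 0, 0, -1]
  ],
  "grip_force": 50
}}

```text
time_s: 19.73
eef_pos: [637.3, 17.6, -10.7]
ee_rot: [0.004, 0.814, 0.581, 0.004]
force: [0.0, -0.4, -2.1]
grip_width: 0.332
```

```bash
python3 pose.py
```

```text
19.73 [637.3  17.6 -10.7] psi 71.0 tilt zx,zy 0.011 -0.001 [ 0.  -0.4 -2.1] 28.2
```

Request:
{"name": "play_rows", "arguments": {
  "plan": [
    [0, 0, 15, 0, 0, 0, -1],
    [0, 0, 30, 0, 0, 0, -1],
    [0, 0, 38, 0, 0, 0, -1],
    [0, 0, 30, 0, 0, -0.05, -1],
    [-10, -4, 0, 0, 0, -0.12, -1]
  ]
}}

```text
time_s: 20.15
eef_pos: [625.1, 14.4, 104.2]
ee_rot: [0.001, 0.861, 0.509, 0.002]
force: [0.5, -0.5, -1.1]
grip_width: 0.334
```

Request:
{"name": "play_rows", "arguments": {
  "plan": [
    [-15, -7, 0, 0, 0, -0.12, -1],
    [-15, -7, 0, 0, 0, -0.12, -1],
    [-15, -7, 0, 0, 0, -0.12, -1],
    [-15, -7, 0, 0, 0, -0.12, -1],
    [-15, -7, 0, 0, 0, -0.12, -1]
  ]
}}

```text
time_s: 20.57
eef_pos: [548.4, -21.2, 107.0]
ee_rot: [0.004, 0.976, 0.219, 0.004]
force: [0.6, -1.1, -1.6]
grip_width: 0.338
```

Request:
{"name": "play_rows", "arguments": {
  "plan": [
    [-15, -7, 0, 0, 0, -0.12, -1],
    [-15, -7, 0, 0, 0, -0.12, -1],
    [-15, -7, 0, 0, 0, -0.12, -1],
    [-10, -3, 0, 0, 0, -0.05, -1],
    [0, 0, 0, 0, 0, 0, -1]
  ]
}}

```text
time_s: 20.98
eef_pos: [488.1, -46.6, 107.3]
ee_rot: [0.004, 1.0, 0.004, 0.003]
force: [-0.6, 0.0, -0.6]
grip_width: 0.334
```

```bash
python3 pose.py
```

```text
20.98 [488.1 -46.6 107.3] psi 0.4 tilt zx,zy 0.005 -0.009 [-0.6  0.  -0.6] 28.4
```

Request:
{"name": "play_rows", "arguments": {
  "plan": [
    [3, 0, -6, 0.008, 0.005, 0.06, -1],
    [1, 0, -6, 0, 0, 0.01, -1],
    [0, 0, 0, 0, 0, 0, -1],
    [0, 0, 0, 0, 0, 0, -1]
  ]
}}

```text
time_s: 21.32
eef_pos: [493.5, -46.5, 95.3]
ee_rot: [0.001, 0.999, 0.042, 0.001]
force: [-0.3, 0.2, -1.6]
grip_width: 0.34
```

```bash
python3 pose.py; python3 see.py wrist i1
```

```text
21.32 [493.5 -46.5  95.3] psi 4.8 tilt zx,zy 0.003 -0.001 [-0.3  0.2 -1.6] 28.9
21.32 [493.5 -46.5  95.3] [0.001 0.999 0.042 0.001] [-0.3  0.2 -1.6] [-0.02  0.   -0.01] 0.34 [-0.33  0.36  1.73 -0.    1.05  1.16]
```

View pics/i1.png

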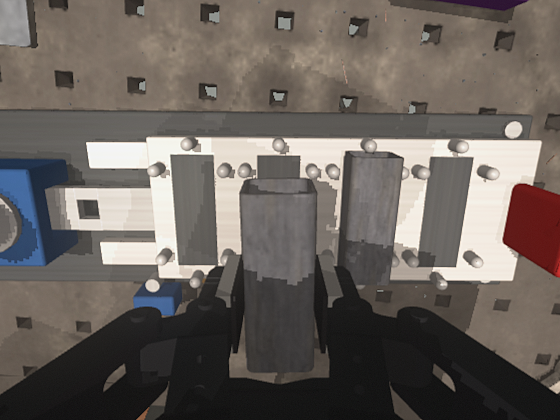

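Run:
```python
from h import *
import pickle
c=pickle.load(open("i1.pkl","rb")); O=lambda u,v,z:onz(c,u,v,z)[:2].round(1)
print("front top",O(243,193,136),O(317,193,136),"bot",O(247,180,106),O(315,180,106))
print("seated top front",O(344,160,64),O(403,159,64),"bot",O(346,152,34),O(399,152,34))
print("end pins",[O(*p,47) for p in [(189,145),(279,145),(369,146),(460,147)]],"near",[O(*p,47) for p in [(196,280),(441,281)]])
print("row",[O(*p,47) for p in [(245,171),(313,171)]])
M=np.array(c["world_to_cam"]);print((-M[:3,:3].T@M[:3,3]).round(1))
```

```text
front top [530.5 -30.4] [532.8 -58. ] bot [529.  -29.5] [531.5 -60.3]
seated top front [535.7 -80.3] [ 539.  -113.4] bot [536.7 -86.7] [ 539.5 -120.7]
end pins [array([534.7,  10.8]), array([539.1, -43.3]), array([543. , -97.5]), array([ 546.9, -152.5])] near [array([444.7,   4.9]), array([ 457.5, -159.6])]
row [array([521.6, -23.8]), array([525. , -65.5])]
[564.4 -40.9 267.5]
```

Request:
{"name": "play_rows", "arguments": {
  "plan": [
    [-0.5, 0.5, -10, 0, 0, 0, -1],
    [-1, 0, -15, 0, 0, 0, -1],
    [-1, 0, -15, 0, 0, 0, -1],
    [0, 0, 0, 0, 0, 0, -1]
  ]
}}

```text
time_s: 21.7
eef_pos: [491.5, -45.4, 53.2]
ee_rot: [0.001, 0.999, 0.041, 0.002]
force: [-1.6, 0.2, -1.8]
grip_width: 0.337
```

```bash
python3 pose.py
```

```text
21.7 [491.5 -45.4  53.2] psi 4.8 tilt zx,zy 0.005 -0.002 [-1.6  0.2 -1.8] 28.6
```

Request:
{"name": "play_rows", "arguments": {
  "plan": [
    [1.5, 0, -7, 0, 0, -0.01, -1],
    [0.5, -0.5, -7, 0, 0, 0, -1],
    [0, 0, -5, 0, 0, 0, -1],
    [0, 0, 0, 0, 0, 0, -1]
  ]
}}

```text
time_s: 22.03
eef_pos: [494.2, -45.8, 32.8]
ee_rot: [0.001, 0.999, 0.036, 0.003]
force: [-0.7, -0.4, -2.9]
grip_width: 0.335
```

```bash
python3 pose.py
```

```text
22.03 [494.2 -45.8  32.8] psi 4.1 tilt zx,zy 0.005 -0.002 [-0.7 -0.4 -2.9] 28.5
```

Request:
{"name": "play_rows", "arguments": {
  "plan": [
    [-0.5, 0, -4, 0, 0, 0, -1],
    [-0.3, 0, -4, 0, 0, 0, -1],
    [0, 0, -2.5, 0, 0, 0, -1],
    [0, 0, 0, 0, 0, 0, -1]
  ]
}}

```text
time_s: 22.37
eef_pos: [494.2, -46.1, 22.3]
ee_rot: [0.002, 0.999, 0.036, 0.004]
force: [-0.0, 1.0, 0.2]
grip_width: 0.337
```

```bash
python3 pose.py
```

```text
22.37 [494.2 -46.1  22.3] psi 4.1 tilt zx,zy 0.008 -0.003 [-0.   1.   0.2] 28.7
```

Request:
{"name": "play_rows", "arguments": {
  "plan": [
    [0, 0, 0, 0, 0, 0, 0],
    [0, 0, 0, 0, 0, 0, 0.08],
    [0, 0, 0, 0, 0, 0, 0.08],
    [0, 0, 20, 0, 0, 0, 0.08],
    [0, 0, 40, 0, 0, 0, 0.08]
  ]
}}

```text
time_s: 22.78
eef_pos: [490.9, -45.2, 78.3]
ee_rot: [-0.0, 0.999, 0.036, -0.001]
force: [-0.3, 0.0, -0.2]
grip_width: 0.539
```

Request:
{"name": "play_rows", "arguments": {
  "plan": [
    [0, 0, 40, 0, 0, 0.06, 0.2],
    [5, 20, 35, 0, 0, 0.12, 0.2],
    [10, 33, 10, 0, 0, 0.12, 0.2],
    [10, 35, 0, 0, 0, 0.12, 0.2],
    [10, 35, 0, 0, 0, 0.12, 0.2]
  ]
}}

```text
time_s: 23.2
eef_pos: [528.6, 76.5, 176.5]
ee_rot: [0.003, 0.952, 0.306, 0.005]
force: [0.1, 0.1, 0.1]
grip_width: 0.596
```

Request:
{"name": "play_rows", "arguments": {
  "plan": [
    [15, 33, 0, 0, 0, 0.12, 0.2],
    [15, 33, 0, 0, 0, 0.12, 0.2],
    [15, 33, 0, 0, 0, 0.12, 0.2],
    [18, 33, 0, 0, 0, 0.12, 0.2],
    [18, 33, 0, 0, 0, 0.12, 0.2]
  ]
}}

```text
time_s: 23.62
eef_pos: [611.3, 251.1, 179.4]
ee_rot: [0.002, 0.811, 0.584, 0.009]
force: [-0.3, 0.6, 0.0]
grip_width: 0.601
```

```bash
python3 pose.py;  python3 see.py top j2; python3 tube.py j2
```

```text
23.62 [611.3 251.1 179.4] psi 71.5 tilt zx,zy 0.017 0.007 [-0.3  0.6  0. ] 51.1
23.62 [611.3 251.1 179.4] [0.002 0.811 0.584 0.009] [-0.3  0.6  0. ] [-0.03  0.   -0.  ] 0.601 [0.21 0.63 1.08 0.   1.42 0.53]
j2 [ 647.8 -144.5] [85.5 36.4] 87.7 [329. 166.]
```

Request:
{"name": "play_rows", "arguments": {
  "plan": [
    [10, 12, -10, 0, 0.015, 0.03, 0.2],
    [12, 14, -25, 0, 0, 0, 0.2],
    [4, 5, -28, 0, 0, 0, 0.2],
    [0, 0, -20, 0, 0, 0, 0.2],
    [0, 0, 0, 0, 0, 0, 0.2]
  ]
}}

```text
time_s: 24.08
eef_pos: [640.2, 293.5, 90.7]
ee_rot: [-0.003, 0.797, 0.604, 0.004]
force: [-0.6, 0.2, -0.8]
grip_width: 0.601
```

Request:
{"name": "play_rows", "arguments": {
  "plan": [
    [0, 0, 0, 0, 0, 0, 0.2],
    [0, 0, 0, 0, 0, 0, 0.2]
  ]
}}

```text
time_s: 24.25
eef_pos: [640.1, 293.4, 91.2]
ee_rot: [-0.003, 0.797, 0.604, 0.004]
force: [0.4, 0.6, 0.6]
grip_width: 0.6
```

```bash
python3 pose.py;  python3 see.py wrist k1; python3 wt.py k1
```

```text
24.25 [640.1 293.4  91.2] psi 74.4 tilt zx,zy 0.002 0.01 [0.4 0.6 0.6] 51.0
24.25 [640.1 293.4  91.2] [-0.003  0.797  0.604  0.004] [0.4 0.6 0.6] [0.04 0.06 0.03] 0.6 [0.26 0.8  1.   0.01 1.33 0.53]
px bbox [ 259  145   53  119 5148] fill
ctr [644.7 295.7] mean [647.  296.6] dims [34.6 82.3] ang 73.5 scaled ctr [645.1 297.5] cam [658.6 360.7 263.9]
```

Request:
{"name": "play_rows", "arguments": {
  "plan": [
    [3, 0, -15, -0.01, 0, -0.01, 0.2],
    [2, 0, -25, 0, 0, 0, 0.2],
    [0, 0, -25, 0, 0, 0, 0.2],
    [0, 0, -20, 0, 0, 0, 0.2],
    [0, 0, -6, 0, 0, 0, 0.2]
  ]
}}

```text
time_s: 24.72
eef_pos: [650.0, 293.3, 4.7]
ee_rot: [0.005, 0.801, 0.599, 0.008]
force: [-0.5, 0.1, -0.5]
grip_width: 0.6
```

```bash
python3 pose.py
```

```text
24.72 [650.  293.3   4.7] psi 73.5 tilt zx,zy 0.019 0.002 [-0.5  0.1 -0.5] 51.0
```

Request:
{"name": "play_rows", "arguments": {
  "plan": [
    [-5, -0.5, 0, 0, 0.015, 0, 0.2],
    [-2, 0, -6, 0, 0, 0, 0.2],
    [0, 0, -8, 0, 0, 0, 0.2],
    [0, 0, -6, 0, 0, 0, 0.2],
    [0, 0, 0, 0, 0, 0, 0.2]
  ]
}}

```text
time_s: 25.13
eef_pos: [643.8, 292.7, -14.4]
ee_rot: [0.001, 0.801, 0.598, 0.003]
force: [-0.2, -0.1, -0.7]
grip_width: 0.597
```

```bash
python3 pose.py
```

```text
25.13 [643.8 292.7 -14.4] psi 73.5 tilt zx,zy 0.006 0.002 [-0.2 -0.1 -0.7] 50.8
```

Request:
{"name": "play_rows", "arguments": {
  "plan": [
    [0, 0, 0, 0, 0, 0, -0.2],
    [0, 0, 0, 0, 0, 0, -1],
    [0, 0, 0, 0, 0, 0, -1],
    [0, 0, 0, 0, 0, 0, -1],
    [0, 0, 0, 0, 0, 0, -1]
  ]
}}

```text
time_s: 25.55
eef_pos: [644.7, 292.9, -12.7]
ee_rot: [0.002, 0.801, 0.598, 0.004]
force: [-0.9, -0.7, -1.8]
grip_width: 0.333
```

```bash
python3 pose.py
```

```text
25.55 [644.7 292.9 -12.7] psi 73.5 tilt zx,zy 0.009 0.002 [-0.9 -0.7 -1.8] 28.3
```

Request:
{"name": "play_rows", "arguments": {
  "plan": [
    [0, 0, 15, 0, 0, 0, -1],
    [0, 0, 30, 0, 0, 0, -1],
    [0, 0, 38, 0, 0, 0, -1],
    [0, 0, 38, 0, 0, 0, -1],
    [0, 0, 38, 0, 0, 0, -1]
  ]
}}

```text
time_s: 25.97
eef_pos: [637.7, 291.0, 139.7]
ee_rot: [-0.003, 0.801, 0.598, -0.006]
force: [0.8, 0.1, -2.3]
grip_width: 0.341
```

Request:
{"name": "play_rows", "arguments": {
  "plan": [
    [-10, -20, 20, 0, 0, -0.08, -1],
    [-18, -30, 0, 0, 0, -0.12, -1],
    [-18, -33, 0, 0, 0, -0.12, -1],
    [-18, -33, 0, 0, 0, -0.12, -1],
    [-18, -33, 0, 0, 0, -0.12, -1]
  ]
}}

```text
time_s: 26.38
eef_pos: [556.1, 143.6, 170.4]
ee_rot: [-0.0, 0.938, 0.347, 0.004]
force: [0.7, 0.1, -1.5]
grip_width: 0.333
```

Request:
{"name": "play_rows", "arguments": {
  "plan": [
    [-16, -28, 0, 0, 0, -0.12, -1],
    [-16, -28, 0, 0, 0, -0.12, -1],
    [-16, -28, 0, 0, 0, -0.12, -1],
    [-12, -24, 0, 0, 0, -0.12, -1],
    [-8, -15, 0, 0, 0, -0.1, -1]
  ]
}}

```text
time_s: 26.8
eef_pos: [481.3, 13.2, 171.0]
ee_rot: [0.002, 0.999, 0.05, 0.004]
force: [0.6, 0.1, -1.4]
grip_width: 0.337
```

```bash
python3 pose.py
```

```text
26.8 [481.3  13.2 171. ] psi 5.8 tilt zx,zy 0.007 -0.003 [ 0.6  0.1 -1.4] 28.6
```

Request:
{"name": "play_rows", "arguments": {
  "plan": [
    [4, -2, -20, 0, 0, -0.02, -1],
    [4, -1, -28, 0, 0, 0, -1],
    [2, 0, -20, 0, 0, 0, -1],
    [0, 0, -6, 0, 0, 0, -1],
    [0, 0, 0, 0, 0, 0, -1]
  ]
}}

```text
time_s: 27.22
eef_pos: [490.2, 6.0, 96.9]
ee_rot: [0.003, 0.999, 0.033, 0.006]
force: [-0.3, 0.2, -1.5]
grip_width: 0.332
```

Request:
{"name": "play_rows", "arguments": {
  "plan": [
    [0, 0, 0, 0, 0, 0, -1],
    [0, 0, 0, 0, 0, 0, -1]
  ]
}}

```text
time_s: 27.38
eef_pos: [490.5, 6.2, 98.1]
ee_rot: [0.003, 0.999, 0.034, 0.006]
force: [0.3, -0.0, -2.0]
grip_width: 0.337
```

```bash
python3 pose.py; python3 see.py wrist l1
```

```text
27.38 [490.5   6.2  98.1] psi 3.9 tilt zx,zy 0.013 -0.005 [ 0.3 -0.  -2. ] 28.6
27.38 [490.5   6.2  98.1] [0.003 0.999 0.034 0.006] [ 0.3 -0.  -2. ] [ 0.05 -0.02 -0.03] 0.337 [-0.23  0.34  1.75 -0.    1.04  1.28]
```

View pics/l1.png

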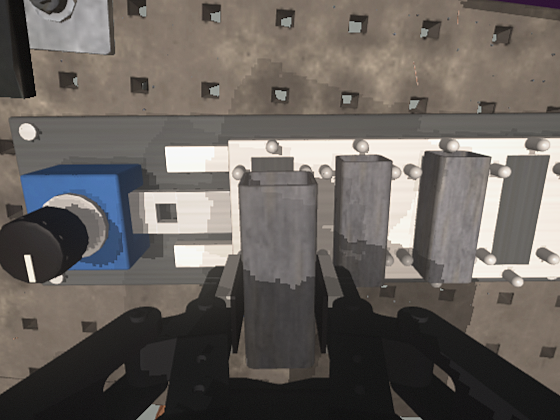

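Run:
```python
from h import *
import pickle
c=pickle.load(open("l1.pkl","rb")); O=lambda u,v,z:onz(c,u,v,z)[:2].round(1)
print("front top",O(242,186,140.8),O(318,186,140.8),"bot",O(245,172,110.8),O(315,172,110.8))
print("end pins",[O(*p,47) for p in [(272,146),(361,146),(450,145)]])
print("row",[O(*p,47) for p in [(238,172),(306,172)]])
M=np.array(c["world_to_cam"]);print((-M[:3,:3].T@M[:3,3]).round(1))
```

```text
front top [530.5  22.2] [532.3  -5.7] bot [530.2  23.6] [532.2  -7.6]
end pins [array([535.5,  12.6]), array([539.1, -41.9]), array([543.3, -96.4])]
row [array([518. ,  32.8]), array([520.8,  -9.6])]
[559.9  11.3 271. ]
```

Request:
{"name": "play_rows", "arguments": {
  "plan": [
    [-2, 2, -10, 0.005, 0.012, 0.008, -1],
    [-2, 2, -15, 0, 0, 0, -1],
    [-1, 0.5, -15, 0, 0, 0, -1],
    [0, 0, 0, 0, 0, 0, -1]
  ]
}}

```text
time_s: 27.77
eef_pos: [487.2, 11.2, 59.2]
ee_rot: [0.0, 0.999, 0.039, 0.003]
force: [-0.4, 0.9, -2.7]
grip_width: 0.339
```

```bash
python3 pose.py
```

```text
27.77 [487.2  11.2  59.2] psi 4.5 tilt zx,zy 0.006 -0.001 [-0.4  0.9 -2.7] 28.8
```

Request:
{"name": "play_rows", "arguments": {
  "plan": [
    [-0.5, -0.5, -9, 0, 0, 0, -1],
    [-0.5, -0.3, -9, 0, 0, 0, -1],
    [0, 0, -6, 0, 0, 0, -1],
    [0, 0, 0, 0, 0, 0, -1]
  ]
}}

```text
time_s: 28.1
eef_pos: [486.9, 10.4, 34.2]
ee_rot: [0.001, 0.999, 0.04, 0.004]
force: [0.1, -0.6, -2.7]
grip_width: 0.336
```

```bash
python3 pose.py
```

```text
28.1 [486.9  10.4  34.2] psi 4.5 tilt zx,zy 0.008 -0.001 [ 0.1 -0.6 -2.7] 28.5
```

Request:
{"name": "play_rows", "arguments": {
  "plan": [
    [0, 0, -5, 0, 0, 0, -1],
    [0, 0, -5, 0, 0, 0, -1],
    [0, 0, -3, 0, 0, 0, -1],
    [0, 0, 0, 0, 0, 0, -1]
  ]
}}

```text
time_s: 28.43
eef_pos: [487.7, 10.1, 20.7]
ee_rot: [0.001, 0.999, 0.04, 0.005]
force: [-0.1, 0.4, -0.9]
grip_width: 0.336
```

```bash
python3 pose.py
```

```text
28.43 [487.7  10.1  20.7] psi 4.5 tilt zx,zy 0.01 -0.001 [-0.1  0.4 -0.9] 28.6
```

Request:
{"name": "play_rows", "arguments": {
  "plan": [
    [0, 0, 0, 0, 0, 0, 0],
    [0, 0, 0, 0, 0, 0, 0.08],
    [0, 0, 0, 0, 0, 0, 0.08],
    [0, 0, 20, 0, 0, 0, 0.08],
    [0, 0, 40, 0, 0, 0, 0.08]
  ]
}}

```text
time_s: 28.85
eef_pos: [484.5, 10.6, 77.2]
ee_rot: [-0.001, 0.999, 0.039, -0.0]
force: [0.3, 0.4, 0.6]
grip_width: 0.54
```

Request:
{"name": "play_rows", "arguments": {
  "plan": [
    [0, 0, 35, 0, 0, 0, -0.5],
    [-15, -20, 20, 0, 0, 0, -1],
    [-15, -30, 10, 0, 0, 0, -1],
    [-10, -30, 0, 0, 0, 0, -1],
    [0, 0, 0, 0, 0, 0, -1]
  ]
}}

```text
time_s: 29.27
eef_pos: [446.2, -71.9, 153.8]
ee_rot: [0.003, 0.999, 0.042, 0.007]
force: [-0.6, -0.6, -0.7]
grip_width: 0.004
```

Request:
{"name": "play_rows", "arguments": {
  "plan": [
    [0, 0, 0, 0, 0, 0, -1],
    [0, 0, 0, 0, 0, 0, -1]
  ]
}}

```text
time_s: 29.43
eef_pos: [446.3, -72.9, 154.8]
ee_rot: [0.003, 0.999, 0.04, 0.008]
force: [0.1, 0.3, 0.8]
grip_width: 0.003
```

```bash
python3 pose.py; python3 see.py wrist m1
```

```text
29.43 [446.3 -72.9 154.8] psi 4.6 tilt zx,zy 0.016 -0.005 [0.1 0.3 0.8] 0.3
29.43 [446.3 -72.9 154.8] [0.003 0.999 0.04  0.008] [0.1 0.3 0.8] [-0.01 -0.    0.01] 0.003 [-0.42  0.19  1.79  0.    1.15  1.07]
```

View pics/m1.png

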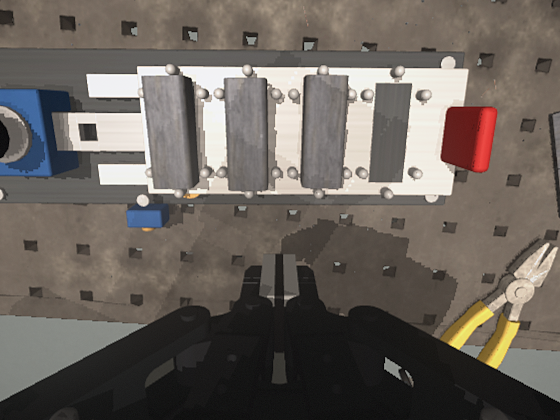

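Request:
{"name": "play_rows", "arguments": {
  "plan": [
    [12, -25, 0, 0, 0.015, 0, 0.4],
    [14, -33, 0, 0, 0, 0, 0.4],
    [14, -33, 0, 0, 0, 0, 0.4],
    [14, -30, 0, 0, 0, 0, 0.4],
    [4, -11, 0, 0, 0, 0, 0.4]
  ]
}}

```text
time_s: 29.9
eef_pos: [507.0, -202.7, 153.2]
ee_rot: [0.001, 0.999, 0.046, -0.001]
force: [0.4, -0.8, -1.1]
grip_width: 0.695
```

```bash
python3 pose.py
```

```text
29.9 [ 507.  -202.7  153.2] psi 5.3 tilt zx,zy -0.002 -0.002 [ 0.4 -0.8 -1.1] 59.0
```

Request:
{"name": "play_rows", "arguments": {
  "plan": [
    [-1, -1, -25, 0, 0, -0.015, 0.4],
    [-1, 0, -32, 0, 0, 0, 0.4],
    [0, 0, -32, 0, 0, 0, 0.4],
    [0, 0, -22, 0, 0, 0, 0.4],
    [0, 0, -5, 0, 0, 0, 0.4]
  ]
}}

```text
time_s: 30.32
eef_pos: [508.7, -203.0, 31.8]
ee_rot: [0.002, 0.999, 0.04, 0.0]
force: [-1.2, 0.7, 0.2]
grip_width: 0.7
```

```bash
python3 pose.py
```

```text
30.32 [ 508.7 -203.    31.8] psi 4.6 tilt zx,zy 0.0 -0.004 [-1.2  0.7  0.2] 59.5
```

Request:
{"name": "play_rows", "arguments": {
  "plan": [
    [-3, -2, 0, 0, 0, 0, -0.3],
    [0, 0, 0, 0, 0, 0, -1],
    [0, 0, 0, 0, 0, 0, -1],
    [0, 0, 0, 0, 0, 0, -1],
    [0, 0, 0, 0, 0, 0, -1]
  ],
  "grip_force": 60
}}

```text
time_s: 30.73
eef_pos: [506.6, -203.7, 33.0]
ee_rot: [0.002, 0.999, 0.041, 0.0]
force: [1.6, -1.2, -14.6]
grip_width: 0.13
```

```bash
python3 pose.py
```

```text
30.73 [ 506.6 -203.7   33. ] psi 4.7 tilt zx,zy 0.0 -0.004 [  1.6  -1.2 -14.6] 11.1
```

Request:
{"name": "play_rows", "arguments": {
  "plan": [
    [-0.3, 5, 0, 0, 0, 0, -1],
    [-0.6, 8, 0, 0, 0, 0, -1],
    [-0.6, 8, 0, 0, 0, 0, -1],
    [-0.6, 8, 0, 0, 0, 0, -1],
    [-0.6, 8, 0, 0, 0, 0, -1]
  ]
}}

```text
time_s: 31.15
eef_pos: [504.1, -168.0, 33.0]
ee_rot: [0.004, 0.999, 0.039, 0.001]
force: [1.8, -9.0, -12.0]
grip_width: 0.125
```

Request:
{"name": "play_rows", "arguments": {
  "plan": [
    [-0.6, 8, 0, 0, 0, 0, -1],
    [-0.6, 8, 0, 0, 0, 0, -1],
    [-0.5, 7, 0, 0, 0, 0, -1],
    [-0.5, 6, 0, 0, 0, 0, -1],
    [-0.5, 6, 0, 0, 0, 0, -1]
  ]
}}

```text
time_s: 31.57
eef_pos: [503.8, -158.8, 33.4]
ee_rot: [0.03, 0.999, 0.042, 0.006]
force: [2.0, -45.5, -24.9]
grip_width: 0.13
```

```bash
python3 pose.py
```

```text
31.57 [ 503.8 -158.8   33.4] psi 4.8 tilt zx,zy 0.014 -0.06 [  2.  -45.5 -24.9] 11.0
```

Request:
{"name": "play_rows", "arguments": {
  "plan": [
    [0, -1, 0, 0, 0, 0, -1],
    [0, 0, 0, 0, 0, 0, 0.2],
    [0, 0, 0, 0, 0, 0, 0.4],
    [0, 0, 0, 0, 0, 0, 0.4],
    [0, 0, 20, 0, 0, 0, 0.4]
  ]
}}

```text
time_s: 31.98
eef_pos: [503.0, -158.5, 53.4]
ee_rot: [0.03, 0.999, 0.041, 0.005]
force: [0.1, -0.0, -1.6]
grip_width: 0.684
```

Request:
{"name": "play_rows", "arguments": {
  "plan": [
    [0, 0, 35, -0.01, 0, 0, 0.4],
    [-3, 10, 30, 0.06, 0.01, 0.1, 0.4],
    [-5, 30, 0, 0, 0, 0.12, 0.4],
    [-8, 35, 0, 0, 0, 0.12, 0.4],
    [-8, 35, 0, 0, 0, 0.12, 0.4]
  ]
}}

```text
time_s: 32.4
eef_pos: [481.3, -47.1, 127.7]
ee_rot: [0.006, 0.961, 0.275, 0.008]
force: [1.7, 0.9, -0.6]
grip_width: 0.7
```

```bash
python3 pose.py; python3 see.py side n1
python3 - <<'E'
from h import *
import pickle
for f in ("side0","c2","n1"):
    c=pickle.load(open(f+".pkl","rb")); hsv=cv2.cvtColor(c["img"],cv2.COLOR_BGR2HSV)
    m=(((hsv[...,0]<8)|(hsv[...,0]>172))&(hsv[...,1]>150)).astype(np.uint8); k=m*0; k[185:235,275:345]=1
    n,l,s,ce=cv2.connectedComponentsWithStats(m*k); i=1+np.argmax(s[1:,4]); print(f,s[i],ce[i])
E
```

```text
32.4 [481.3 -47.1 127.7] psi 31.9 tilt zx,zy 0.018 -0.007 [ 1.7  0.9 -0.6] 59.5
32.4 [481.3 -47.1 127.7] [0.006 0.961 0.275 0.008] [ 1.7  0.9 -0.6] [ 0.04 -0.06 -0.01] 0.7 [-0.34  0.29  1.74 -0.    1.1   0.67]
side0 [299 198  15  19 242] [305.85950413 206.76446281]
c2 [299 198  15  19 244] [305.85655738 206.83606557]
n1 [299 198  15  19 236] [306.16525424 206.62711864]
```

Request:
{"name": "play_rows", "arguments": {
  "plan": [
    [0, 30, 0, 0, 0.018, 0.12, 0.6],
    [0, 38, 0, 0, 0, 0.12, 0.6],
    [0, 38, 0, 0, 0, 0.12, 0.6],
    [0, 38, 0, 0, 0, 0.12, 0.6],
    [0, 22, 0, 0, 0, 0.12, 0.6]
  ]
}}

```text
time_s: 32.87
eef_pos: [477.5, 133.4, 131.5]
ee_rot: [0.003, 0.831, 0.556, 0.003]
force: [0.4, -0.6, -0.6]
grip_width: 0.804
```

Request:
{"name": "play_rows", "arguments": {
  "plan": [
    [0, 5, 0, 0, 0, 0.12, 0.6],
    [0, 0, 0, 0, 0, 0.12, 0.6],
    [0, 0, 0, 0, 0, 0.1, 0.6],
    [0, 0, 0, 0, 0, 0, 0.6]
  ]
}}

```text
time_s: 33.2
eef_pos: [475.5, 147.4, 133.8]
ee_rot: [0.002, 0.716, 0.698, 0.005]
force: [0.5, 0.0, 0.2]
grip_width: 0.797
```

```bash
python3 pose.py
```

```text
33.2 [475.5 147.4 133.8] psi 88.5 tilt zx,zy 0.011 0.004 [0.5 0.  0.2] 67.7
```

Request:
{"name": "play_rows", "arguments": {
  "plan": [
    [2, -9, -20, 0, 0.01, 0, 0.6],
    [2, -6, -25, 0, 0, 0, 0.6],
    [0, 0, -20, 0, 0, 0, 0.6],
    [0, 0, 0, 0, 0, 0, 0.6]
  ]
}}

```text
time_s: 33.53
eef_pos: [480.2, 133.8, 69.9]
ee_rot: [0.001, 0.72, 0.694, 0.004]
force: [-0.3, -0.9, -0.4]
grip_width: 0.801
```

```bash
python3 pose.py
```

```text
33.53 [480.2 133.8  69.9] psi 88.0 tilt zx,zy 0.007 0.005 [-0.3 -0.9 -0.4] 68.1
```

Request:
{"name": "play_rows", "arguments": {
  "plan": [
    [0, -0.5, -12, 0, 0, 0, 0.6],
    [0, 0, -10, 0, 0, 0, 0.6],
    [0, 0, -3, 0, 0, 0, 0.4],
    [0, 0, 0, 0, 0, 0, 0],
    [0, 0, 0, 0, 0, 0, -1]
  ],
  "grip_force": 50
}}

```text
time_s: 33.95
eef_pos: [481.1, 134.3, 47.5]
ee_rot: [0.002, 0.722, 0.692, 0.005]
force: [-12.2, 0.2, 5.6]
grip_width: 0.432
```

Request:
{"name": "play_rows", "arguments": {
  "plan": [
    [0, 0, 0, 0, 0, 0, -1],
    [0, 0, 0, 0, 0, 0, -1],
    [0, 0, 0, 0, 0, 0, -1]
  ]
}}

```text
time_s: 34.2
eef_pos: [480.2, 134.3, 48.5]
ee_rot: [0.001, 0.722, 0.692, 0.004]
force: [1.7, -0.0, -10.7]
grip_width: 0.403
```

```bash
python3 pose.py
```

```text
34.2 [480.2 134.3  48.5] psi 87.5 tilt zx,zy 0.008 0.004 [  1.7  -0.  -10.7] 34.2
```

Gripped. Next I'll press it down about 10 mm.

Request:
{"name": "play_rows", "arguments": {
  "plan": [
    [0, 0, -4, 0, 0, 0, -1],
    [0, 0, -5, 0, 0, 0, -1],
    [0, 0, -5, 0, 0, 0, -1],
    [0, 0, -4, 0, 0, 0, -1]
  ]
}}

```text
time_s: 34.53
eef_pos: [481.0, 134.5, 37.3]
ee_rot: [0.002, 0.722, 0.692, 0.005]
force: [-29.2, -3.6, 76.5]
grip_width: 0.405
```

```bash
python3 pose.py
```

```text
34.53 [481.  134.5  37.3] psi 87.6 tilt zx,zy 0.011 0.004 [-29.2  -3.6  76.5] 34.4
```

Request:
{"name": "play_rows", "arguments": {
  "plan": [
    [-0.5, 0, 1.0, 0, 0, -0.08, -1],
    [0, 0, -0.5, 0, 0, -0.1, -1],
    [0, 0, -0.5, 0, 0, -0.1, -1],
    [0, 0, -0.5, 0, 0, -0.1, -1],
    [0, 0, -0.5, 0, 0, -0.1, -1]
  ]
}}

```text
time_s: 34.95
eef_pos: [480.7, 133.8, 42.8]
ee_rot: [0.005, 0.87, 0.493, 0.004]
force: [-3.8, -2.2, 2.2]
grip_width: 0.4
```

```bash
python3 pose.py
```

```text
34.95 [480.7 133.8  42.8] psi 59.1 tilt zx,zy 0.013 -0.005 [-3.8 -2.2  2.2] 34.0
```

Request:
{"name": "play_rows", "arguments": {
  "plan": [
    [0, 0, -2, 0, 0, -0.1, -1],
    [0, 0, -1.5, 0, 0, -0.1, -1],
    [0, 0, -1, 0, 0, -0.1, -1],
    [0, 0, -1, 0, 0, -0.1, -1],
    [0, 0, -1, 0, 0, -0.1, -1]
  ]
}}

```text
time_s: 35.37
eef_pos: [480.9, 133.1, 39.9]
ee_rot: [0.008, 0.968, 0.251, 0.003]
force: [-5.4, -2.1, 7.5]
grip_width: 0.402
```

Request:
{"name": "play_rows", "arguments": {
  "plan": [
    [0, 0, -0.5, 0, 0, -0.1, -1],
    [0, 0, -0.5, 0, 0, -0.1, -1],
    [0, 0, -0.5, 0, 0, -0.1, -1]
  ]
}}

```text
time_s: 35.62
eef_pos: [480.7, 132.6, 40.4]
ee_rot: [0.009, 0.995, 0.096, 0.001]
force: [-4.1, -2.9, 5.0]
grip_width: 0.401
```

```bash
python3 -c "
from h import *
print(sense()['wrist_torque'])"; python3 pose.py
```

```text
[-0.45335974  0.75181502  0.08647931]
35.62 [480.7 132.6  40.4] psi 11.0 tilt zx,zy 0.004 -0.017 [-4.1 -2.9  5. ] 34.0
```

Request:
{"name": "play_rows", "arguments": {
  "plan": [
    [0, 0, -0.5, 0, 0, -0.08, -1],
    [0, 0, -0.5, 0, 0, -0.08, -1],
    [0, 0, -0.5, 0, 0, -0.08, -1]
  ]
}}

```text
time_s: 35.87
eef_pos: [480.6, 132.7, 40.4]
ee_rot: [0.009, 1.0, -0.029, 0.0]
force: [9.4, -4.6, 4.3]
grip_width: 0.4
```

```bash
python3 -c "
from h import *
print(sense()['wrist_torque'])"; python3 pose.py
```

```text
[-0.65450968 -1.45183608 -0.03021398]
35.87 [480.6 132.7  40.4] psi -3.4 tilt zx,zy 0.0 -0.019 [ 9.4 -4.6  4.3] 34.0
```

Request:
{"name": "play_rows", "arguments": {
  "plan": [
    [0, 0, 0, 0, 0, 0.01, 0.2],
    [0, 0, 0, 0, 0, 0, 0.6],
    [0, 0, 0, 0, 0, 0, 0.6],
    [0, 0, 25, 0, 0, 0, 0.6],
    [0, 0, 35, 0, 0, 0, 0.6]
  ]
}}

```text
time_s: 36.28
eef_pos: [478.3, 132.8, 97.2]
ee_rot: [0.009, 1.0, -0.022, -0.004]
force: [1.1, 0.3, -0.0]
grip_width: 0.801
```

Request:
{"name": "play_rows", "arguments": {
  "plan": [
    [-5, -5, 30, 0.018, 0, 0.1, 0.6],
    [-20, -20, 20, 0, 0, 0, 0.6],
    [-10, -10, 0, 0, 0, 0, 0.6],
    [0, 0, 0, 0, 0, 0, 0.6],
    [0, 0, 0, 0, 0, 0, 0.6]
  ]
}}

```text
time_s: 36.7
eef_pos: [445.1, 97.4, 155.7]
ee_rot: [-0.0, 0.999, 0.035, 0.002]
force: [0.4, -0.3, 0.3]
grip_width: 0.801
```

```bash
python3 pose.py; python3 see.py side o1; python3 see.py wrist o2
python3 - <<'E'
from h import *
import pickle
g=lambda f:cv2.cvtColor(pickle.load(open(f+".pkl","rb"))["img"],cv2.COLOR_BGR2GRAY)
for f in("side0","n1","o1"):print(f,g(f)[226:252,262].tolist(),g(f)[226:252,269].tolist())
for f,z in(("b1",92),("l1",100),("o2",92)):
    c=pickle.load(open(f+".pkl","rb")); G=g(f)
    K=np.array([481,132.5]); R=[]
    for a in range(0,360,10):
        v=[]
        for r in (9,12,14):
            u,w=proj(c,[K[0]+r*np.cos(np.radians(a)),K[1]+r*np.sin(np.radians(a)),z]); u,w=int(round(u)),int(round(w))
            v.append(int(G[w,u]) if 0<=u<560 and 0<=w<420 else -1)
        R.append((a,min(v)))
    print(f,sorted(R,key=lambda t:-t[1])[:6])
E
```

```text
36.7 [445.1  97.4 155.7] psi 4.1 tilt zx,zy 0.005 0.001 [ 0.4 -0.3  0.3] 68.0
36.7 [445.1  97.4 155.7] [-0.     0.999  0.035  0.002] [ 0.4 -0.3  0.3] [ 0.02 -0.   -0.01] 0.801 [-0.04  0.2   1.77  0.    1.17  1.46]
36.75 [445.1  97.6 155.4] [-0.     0.999  0.035  0.002] [-1.   0.7 -0.6] [-0.   -0.05 -0.03] 0.798 [-0.04  0.2   1.77  0.    1.17  1.46]
side0 [106, 118, 132, 145, 148, 148, 152, 155, 134, 85, 47, 45, 50, 47, 40, 36, 31, 31, 35, 34, 31, 37, 33, 45, 81, 113] [144, 137, 134, 179, 226, 149, 148, 145, 143, 61, 50, 46, 51, 50, 52, 37, 34, 29, 31, 37, 33, 31, 30, 30, 53, 111]
n1 [110, 122, 135, 146, 148, 152, 132, 51, 49, 53, 52, 52, 34, 35, 39, 35, 32, 32, 34, 32, 45, 109, 110, 107, 120, 171] [148, 142, 132, 172, 199, 133, 76, 57, 116, 213, 48, 49, 43, 32, 37, 35, 31, 34, 30, 35, 32, 43, 103, 111, 110, 110]
o1 [112, 124, 142, 151, 156, 158, 163, 159, 118, 90, 44, 41, 50, 50, 47, 44, 35, 38, 39, 42, 37, 35, 31, 47, 98, 126] [155, 145, 135, 187, 210, 142, 131, 136, 130, 55, 42, 43, 48, 43, 43, 33, 35, 25, 31, 26, 32, 31, 30, 31, 57, 115]
b1 [(120, 214), (130, 73), (20, 59), (30, 59), (40, 59), (50, 59)]
l1 [(180, 237), (310, 51), (280, 50), (290, 50), (300, 50), (320, 50)]
o2 [(120, 232), (20, 70), (40, 70), (10, 69), (30, 69), (0, 68)]
```

Request:
{"name": "play_rows", "arguments": {
  "plan": [
    [-20, -10, 20, 0, 0, 0, 0.6],
    [-25, -30, 20, 0, 0, 0, 0.6],
    [-25, -35, 0, 0, 0, 0, 0.6],
    [-20, -35, 0, 0, 0, 0, 0.6],
    [0, 0, 0, 0, 0, 0, 0.6]
  ]
}}

```text
time_s: 37.22
eef_pos: [353.1, -13.2, 192.3]
ee_rot: [-0.001, 0.999, 0.039, -0.002]
force: [1.2, 0.1, -0.4]
grip_width: 0.8
```

```bash
python3 pose.py; python3 see.py wrist p2
python3 - <<'E'
from h import *
import pickle
for f,z in(("b1",92),("o2",92)):
    c=pickle.load(open(f+".pkl","rb")); G=cv2.cvtColor(c["img"],cv2.COLOR_BGR2GRAY).astype(float)
    A=np.arange(80,170,2);v=[]
    for a in A:
        q=[proj(c,[481+r*np.cos(np.radians(a)),132+r*np.sin(np.radians(a)),z]) for r in(9,11,13)]
        m=np.array(q,np.float32).reshape(1,-1,2); v.append(cv2.remap(G.astype(np.float32),m[...,0],m[...,1],1).mean())
    v=np.clip(np.array(v)-110,0,None); print(f,(A*v).sum()/v.sum())
c=pickle.load(open("p2.pkl","rb"))
im=cv2.GaussianBlur(c["img"],(3,3),0)
m=((im[...,1]>95)&(im[...,1]<175)).astype(np.uint8)
d=np.array([-.075,.997]);x=np.array([.997,.075])
# expected tube tops at home: compare brightness on tube vs. deck beside it and angle of each tube
for k,n in enumerate([(492.4,-53.5),(488.2,2.3),(484,58.2)]):
    pts=[proj(c,[*(np.array(n)+x*a+d*b),z]) for a,b,z in [(45,22,50),(45,-22,50),(-45,-22,50),(-45,22,50)]]
    u=np.array(pts); mask=np.zeros(m.shape,np.uint8); cv2.fillConvexPoly(mask,u.round().astype(int),1)
    mm=cv2.morphologyEx((im[...,1]<185).astype(np.uint8)*mask,cv2.MORPH_OPEN,np.ones((5,5),np.uint8))
    P=np.argwhere(mm)[:,::-1]
    w=np.array([onz(c,a,b,64)[:2] for a,b in P],np.float32); r=cv2.minAreaRect(w); e=np.linalg.eigh(np.cov(w.T))[1][:,1]
    print(n,"ctr",np.round(r[0],1),"mean",w.mean(0).round(1),"dims",np.round(r[1],1),"axis deg",round(float(np.degrees(np.arctan(e[1]/e[0]))),1))
E
```

```text
37.22 [353.1 -13.2 192.3] psi 4.5 tilt zx,zy -0.005 0.001 [ 1.2  0.1 -0.4] 68.0
37.22 [353.1 -13.2 192.3] [-0.001  0.999  0.039 -0.002] [ 1.2  0.1 -0.4] [-0.01  0.   -0.05] 0.8 [-0.37 -0.07  1.96 -0.    1.26  1.12]
b1 122.56288124077207
o2 121.7481537506725
(492.4, -53.5) ctr [472.4 -52.9] mean [473.4 -53.2] dims [52.  41.8] axis deg 4.6
(488.2, 2.3) ctr [ 4.683e+02 -3.000e-01] mean [469.2  -1. ] dims [52.1 39.3] axis deg 7.2
(484, 58.2) ctr [464.4  52.5] mean [467.5  52.8] dims [52.4 39. ] axis deg 4.9
```

```bash
python3 -c "
from h import *
print(ctrl.finish_job())"
```

```text
the job is handed in; nothing more can be done
None
```

The job is done and handed in at about 37 s on the robot's clock. I found three small offcuts in the open. I unscrewed the knob and pulled the carriage to its loading end. The offcuts went into nests 2, 3 and 4, with nest 1 left empty. I then pushed the carriage home and locked the knob.

**Last checks:**
- **Tubes:** the last picture I viewed, taken before the push home, showed all three lying flat between their pins. My check after locking was only partial. It found a tube in each of the three nests, roughly evenly spaced and aligned within about 3° of the nest axis. It measured only 52 of the 80 mm of each tube, so it did not confirm each tube's position along its length.
- **Carriage:** in the side view the push plate was within 0.3 pixel of where it started, which puts it home. It met a firm stop at about 45 N.
- **Knob:** it is back at its starting height, so it is down. Its mark is within 1° of the starting angle, which was at least 1.2 rad. I turned the gripper about 1.59 rad, more than the knob's 1.4 rad range. I felt no clear clockwise stop, so the pads probably slipped at the end.

**What disagreed:**
- **Fingertip height:** the fingertips proved to be about 30 mm higher than the reported tool point, so my first grasp closed above the knob. I corrected for this afterwards.
- **Wrist camera scale:** it read about 3.5% short. I allowed for this when placing the tubes.

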